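Slide the book rack's plate up to the book and clamp it

TASK

The sliding plate of the book rack has been left away from the thick book. Make sure its clamp knob is slack (it may or may not be tight now), slide the plate gently towards the side where the book stands until the book is held snug and square between plate and end wall, then turn the knob fully clockwise to its stop to lock the plate there. Do not squeeze the book hard, and leave the pencil tin and the computer mouse where they are.

Things in the scene. Friction and masses are not known exactly. Their poses are not given: they have to be found in the camera images.
- rack: wooden board 275 (x) by 370 (y) by 16 mm thick, fixed to the desk, with an upright aluminium wall at either y end (inner faces at y = -165 and +165 mm, 10 mm thick, x from -55 to 95 mm, top 166 mm above the desk). Origin at desk height; x points away from the robot when the yaw is 0, y runs along the slide, z up. The book and the tin stand on the board's top face, 16 mm above the origin.
- carriage: sliding aluminium part of the rack: an upright plate 10 mm thick (y from -5 to +5 mm, x from -50 to 80 mm, top at z = 165 mm), joined along its foot to a block at the robot's side (x from -170 to -100 mm, y from -30 to 30 mm, z from 20 to 50 mm) that carries the clamp knob. Axes as the rack's; its origin is the rack's origin shifted along the rack's y by plate_slide.
- plate_slide (a joint): position of the sliding plate along the rack's y in m; 0 in the middle of the board, -0.13 to 0.13; it grows towards the robot's left. It drags by about 2 N when the clamp is slack and is held by friction when the clamp is tight.
- clamp (a joint): turn of the clamp knob in rad, 0 = fully slack, 3.0 = tight against its stop; clockwise seen from above the knob (looking down its axis) makes it grow. Below 1.0 the plate slides freely; above that its clamp presses ever harder. It takes about 0.15 to 0.25 N m to turn, and stays where it is left.
- knob_grip (a point): middle of the knob's grip, a black bar 64 mm long, 18 mm thick, 24 mm high with 18 mm of free height below it round an 18 mm stem. The point turns with the knob: z is the knob's axis pointing outwards, tilted 35 degrees from vertical towards the robot (rack -x); x runs along the bar, y across its thickness. In the carriage's frame it lies at x -169, y 0, z 94 mm.
- book: thick grey book standing upright on the board, 150 (x) by 44 (y, its thickness) by 200 mm (z), 0.4 to 0.8 kg; origin at the centre of its underside. It stands near one of the end walls, left or right, a little askew and not touching the wall.
- tin: closed steel pencil tin, 110 by 56 by 56 mm, lying on the board on the other side of the plate from the book; origin at the centre of its underside
- mouse: white computer mouse, 104 by 60 by 34 mm; a bystander right of and nearer than the rack; origin under its centre
Mind the look-alikes: they are no part of the job. Of the things shaped like the book, the grey one is meant.

How it is judged:
On the way:
1. the plate is brought up to the book, and the book to the end wall, while the clamp is slack (value of joint clamp below 1.6 rad and ((y of book in the frame of rack above 0.05 m and value of joint plate_slide above 0.1135 m) or (y of book in the frame of rack below -0.05 m and value of joint plate_slide below -0.1135 m))), for 0.1 s.
At the end, for the whole second after the job is handed in: The book stands upright on the board between the plate and its end wall with no more than 2.5 mm of play in all (plate_slide beyond 0.1135 m towards the book's side), at rest, and the clamp knob is turned to within 0.3 rad of its stop (((y of book in the frame of rack above 0.05 m and value of joint plate_slide above 0.1135 m) or (y of book in the frame of rack below -0.05 m and value of joint plate_slide below -0.1135 m)) and value of joint clamp above 2.7 rad and x of book in the frame of rack between -0.03 and 0.07 m and angle between book's own z axis and vertical below 0.06 rad and z of book in the frame of rack below 0.022 m and linear speed of book below 0.01 m/s); the robot touches nothing.
It fails at once if the book is squeezed with more than 45 N (contact force between carriage and book above 45 N).
It fails at once if the tin or the mouse is moved by more than 30 mm (distance of any of tin, mouse from where it was at the start of the episode above 0.03 m).
It also fails if it takes over 58 s, if anything falls off the work surface, if the arm or the gripper's body presses on something with over 40 N, if the wrist force passes 120 N, or if a joint passes its speed limit or range.

ROBOT

A 7-joint arm with a two-finger parallel gripper is mounted at the origin on the work surface. World frame = base frame: x ahead of the robot, y to its left, z up, the work surface at z = 0. Lengths are in m, angles in rad, forces in N, time in s.
With the tool pointing down it reaches from about 0.4 to 0.875 m from the base axis. Payload 19.3 kg.
Tool frame: the origin (TCP) lies at the very end of the fingers, on their centre line; the grasp point (between the pads) lies bot.grasp_offset behind it (bot.grasp_offset is the distance from the TCP to the grasp point, in m); z points along the fingers, y is the direction in which the jaws open and shut (so a half turn about z gives the same grasp; the last joint's range is limited). The gripper opens to 85 mm and grips with 20 to 120 N. Pads are 22 mm wide; open, the fingers measure 114 mm over their backs; the gripper's body (76 mm by 85 mm) begins 54 mm behind the grasp point. The pads swing forward as they close: fully open they stand 13 mm farther back than shut.
Start: joints at [-1.171, 0.521, -0.036, 1.599, 0.021, 1.021, -0.113], TCP at [0.283, 0.557, 0.231] pointing down, gripper open.
Joint ranges: [-2.91, 2.91], [-0.3, 2.13], [-1.5, 1.42], [0.17, 2.43], [-1.26, 4.41], [0.16, 1.93], [-2.52, 2.52]. Speed limits (rad/s): [1.89, 1.89, 2.39, 2.39, 3.01, 3.01, 3.01].

INTERFACE

Orientations are given as [roll, pitch, yaw] about the fixed x, y, z axes, in that order (R = Rz(yaw) Ry(pitch) Rx(roll)).
In Python, from workcell import bot gives the robot as it stands. The module is installed in compiled form; this text tells all that it offers.
- The arm moves only by the shell command python3 -m handwheel 'ROWS' [OPENING] [FORCE]. ROWS is JSON, a list of rows, each a list of 6 numbers: the shift along the tool's x, y, z as a fraction of full scale, then the turn, a rotation vector about the tool's x, y, z as a fraction of full scale. In form: [[x, y, z, rx, ry, rz], ...]. A call has 1 to 8 rows; each row shifts and turns the commanded pose from where the row before left it, along the tool's axes as they then stand; what a row does not reach is not made up. Full scale, the value 1, is 0.025 m for a shift and 360 degrees for a turn. A row lasts 1/8 s, in which the tool goes at most 62.5 mm and 10.7 degrees, less where a joint would pass 70% of its speed; a pose out of reach is approached as far as the arm can. A call with a number of a shift or a turn outside -1 to 1 is refused whole. A call with a gripper value outside its range is refused whole. OPENING is the closure, from -1 (fully open) to 1 (shut), set as the call begins (- or left out, the last holds). The fingers move at their own pace and stop on an object; FORCE is the grip in N (left out, the last holds). Time passes only in rows, so rows that do not move let the fingers close. It gives the time, the measured TCP pose, the force and the opening at its end, in the units of the state.
- bot.observe(): the state, without advancing time (a new reading comes with each control period).
- bot.grab_frame(name): name is "side" or "top"; returns a dict with "pixels" (400x640x3 uint8, blue, green, red), "vertical_fov" (degrees; the focal length in pixels is half the picture's height over the tangent of half this angle, whatever the lens; pixels are square), "cx", "cy" (the principal point, pixels), "R" (3x3) and "t" (3): a world point X has camera coordinates R X + t. Camera axes: x right, y down, z forward; pixel columns grow to the right and rows downward; lengths in m; the calibration is good to about 2 mm. A picture is of the moment at which its call begins. There is no depth.
- bot.job_done(): hands the job in, once; it reports no verdict.
Trained networks look in a picture, given as the dict that the camera call returned (one of the last four; its "shot" number tells which), for a name from the list of things; names that differ only in an ending like _2 or _b are one class to them, and where a whole thing is asked for, a point or a joint stands for the part that bears it (a point fixed in the world has none). Each returns a list of dicts, best first, with "score" (0 to 1); they miss things now and then, are a little off and sometimes report something else, mostly with a low value. They report only what shows in the picture. A call takes as long as a camera call. They do not tell look-alikes from the thing itself.
- bot.trace(picture, thing): "region" (400x640 bool, what is visible of it) and "point" ([column, row] in pixels, amid what is visible of it).
The state is a dict: "clock": time; "qpos": joint angles; "qd": joint speeds; "joint_efforts": joint torques, N m; "position": TCP position; "tool_rot": TCP orientation; "force": force on the tool from outside, world axes, zero at the start; "moment": the same for the moment, N m; "grip_width": finger opening in m.
Only numpy, scipy, OpenCV 4.12 (cv2) and the standard library are available. Lean on these libraries where they do the work, as an engineer would, in place of code of your own. Each camera call takes 0.05 s, during which the arm holds its last target.

## Working session

There is one attempt and no reset: what is moved stays moved. The work goes in short steps, Python scripts to look and compute and a shell command to move; the robot and the scene stay as the last step left them, time stands still between calls to the robot, and variables do not carry over. Pictures are saved under pics/ and viewed, and the job is handed in when it is done.

```bash
mkdir -p pics
python3 - <<'E'
from workcell import bot
import cv2,numpy as np
s=bot.observe()
for k in s: print(k,np.round(s[k],3))
print(bot.grasp_offset)
for n in("side","top"):
    f=bot.grab_frame(n); cv2.imwrite(f"pics/{n}0.png",f["pixels"])
    print(n,f["vertical_fov"],f["cx"],f["cy"],np.round(f["R"],3).tolist(),np.round(f["t"],3))
    for th in("rack","carriage","knob_grip","book","tin","mouse"):
        for d in bot.trace(f,th)[:3]: print(th,round(d["score"],2),np.round(d["point"]),d["region"].sum())
E
```

```text
clock 0.0
qpos [-1.171  0.522 -0.036  1.6    0.021  1.021 -0.113]
qd [-0.001  0.001  0.003 -0.    -0.     0.001  0.   ]
joint_efforts [-1.0000e-03 -9.2710e+01  1.9790e+00 -3.6994e+01  1.8000e-02  8.0000e-03
 -0.0000e+00]
position [0.283 0.557 0.231]
tool_rot [-3.14   0.     2.672]
force [0.504 0.157 0.112]
moment [ 0.001 -0.066  0.033]
grip_width 0.085
0.0187
side 50.739806956254135 321.68376257936444 196.62719929444202 [[0.345, 0.939, 0.002], [0.775, -0.284, -0.565], [-0.529, 0.196, -0.825]] [-0.154 -0.336  1.202]
rack 0.97 [326. 264.] 19773
carriage 0.95 [323. 230.] 2585
knob_grip 0.83 [307. 190.] 301
knob_grip 0.37 [324. 236.] 2545
book 0.9 [260. 280.] 3748
book 0.9 [489. 206.] 6373
book 0.74 [384. 102.] 5039
tin 0.88 [388. 259.] 2066
tin 0.62 [306. 188.] 304
mouse 0.9 [184. 206.] 1043
top 53.52291359354491 326.07564638791234 206.24654372201647 [[-0.013, -1.0, 0.003], [-0.991, 0.013, -0.132], [0.132, -0.005, -0.991]] [-0.006  0.538  0.945]
rack 0.58 [342. 191.] 13736
carriage 0.68 [338. 213.] 1211
knob_grip 0.62 [339. 234.] 289
knob_grip 0.3 [290. 161.] 1197
book 0.97 [401. 152.] 2637
book 0.59 [224. 306.] 2911
tin 0.65 [292. 161.] 1161
mouse 0.74 [441. 270.] 962
```

View pics/side0.png

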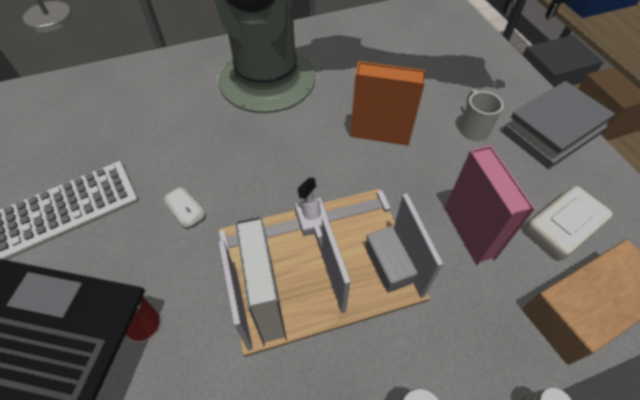

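View pics/top0.png

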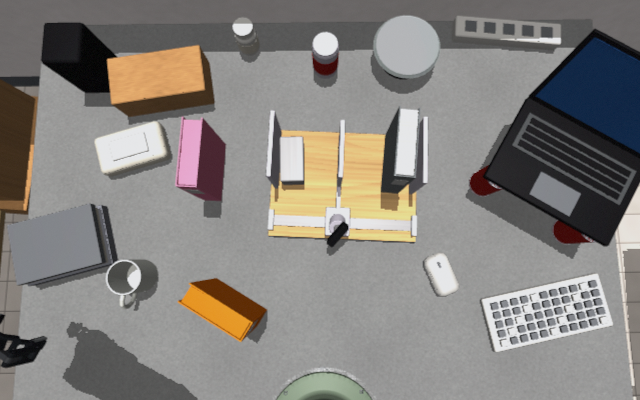

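The grey book is at side (260,280) and top (401,152), on the rack's right. The look-alikes are the pink book at top (200,160), the orange one at top (223,308), and the grey stack at top (60,245). Next I'll check a close crop and fit the rack pose.

```bash
cat > h.py <<'E'
from workcell import bot
import cv2,numpy as np
def K(f):
    fl=200/np.tan(np.radians(f["vertical_fov"])/2); return fl,f["cx"],f["cy"]
def proj(f,X):
    X=np.atleast_2d(X); c=X@np.array(f["R"]).T+np.array(f["t"]); fl,cx,cy=K(f)
    return np.c_[fl*c[:,0]/c[:,2]+cx, fl*c[:,1]/c[:,2]+cy]
def plane(f,p,z):
    fl,cx,cy=K(f); R=np.array(f["R"]);t=np.array(f["t"])
    d=R.T@np.array([(p[0]-cx)/fl,(p[1]-cy)/fl,1]); o=-R.T@t
    return o+d*(z-o[2])/d[2]
def crop(f,u,v,w,h,s,name,lines=()):
    im=cv2.resize(f["pixels"][v:v+h,u:u+w],None,fx=s,fy=s,interpolation=cv2.INTER_CUBIC)
    for X,col in lines:
        q=((proj(f,X)-[u,v]+.5)*s).astype(int)
        cv2.polylines(im,[q.reshape(-1,1,2)],False,col,1,cv2.LINE_AA)
    cv2.imwrite("pics/"+name,im)
E
python3 - <<'E'
from h import *
f=bot.grab_frame("top"); crop(f,250,95,200,160,4,"t1.png")
for p in [(268,237),(415,241),(410,135),(280,131)]: print(p,plane(f,p,.016))
g=bot.grab_frame("side"); crop(g,200,165,250,190,3,"s1.png")
for p in [(244,350),(428,297),(383,193),(221,232)]: print(p,plane(g,p,.016))
print(plane(f,(338,233),.1),plane(g,(307,189),.1), plane(f,(441,272),.02))
E
```

```text
(268, 237) [0.46492761 0.13253426 0.016     ]
(415, 241) [ 0.45011659 -0.23410156  0.016     ]
(410, 135) [ 0.72348609 -0.23291055  0.016     ]
(280, 131) [0.73837492 0.10313413 0.016     ]
(244, 350) [ 0.71191094 -0.24748024  0.016     ]
(428, 297) [0.73777403 0.11301586 0.016     ]
(383, 193) [0.48332611 0.13488765 0.016     ]
(221, 232) [ 0.45668955 -0.23303619  0.016     ]
[ 0.46717364 -0.03950535  0.1       ] [ 0.47056783 -0.04112316  0.1       ] [ 0.37309205 -0.29391997  0.02      ]
```

View pics/t1.png

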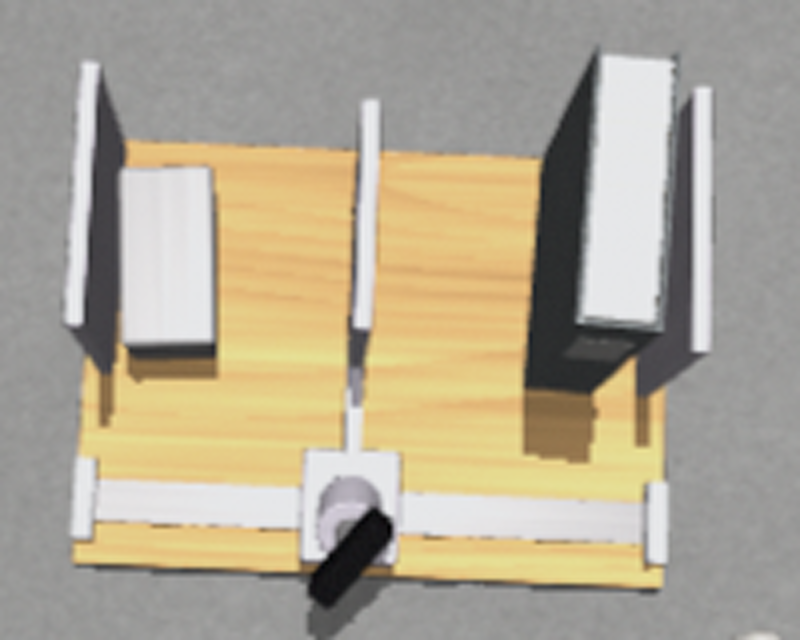

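View pics/s1.png

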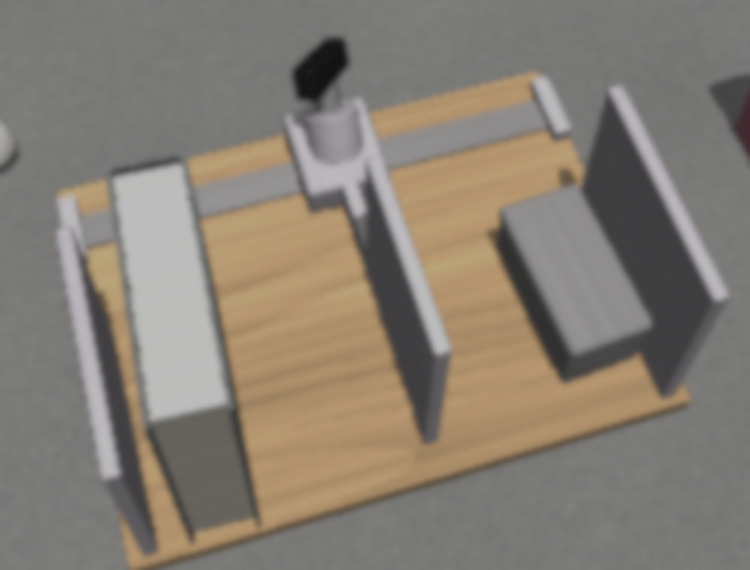

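```bash
cat > fit.py <<'E'
from h import *
from scipy.optimize import least_squares
f=bot.grab_frame("top"); g=bot.grab_frame("side")
T=lambda u,v:(250+u/4-.4,95+v/4-.4); S=lambda u,v:(200+u/3-.35,165+v/3-.35)
ob=[]
for k,(fr,fn) in enumerate(((f,T),(g,S))):
    pts={0:[((95,175,166),(82,62)),((95,165,166),(100,64)),((-55,175,166),(65,322)),((-55,165,166),(82,325)),
      ((95,-165,166),(695,87)),((95,-175,166),(712,88)),((-55,-165,166),(692,350)),((-55,-175,166),(710,352)),
      (('c',80,5,165),(362,100)),(('c',80,-5,165),(380,100)),(('c',-50,5,165),(352,327)),(('c',-50,-5,165),(369,329)),
      (('c',-100,30,50),(303,450)),(('c',-100,-30,50),(400,453)),(('c',-170,-30,50),(397,563)),(('c',-170,30,50),(300,557))],
     1:[((95,-165,166),(117,470)),((95,-175,166),(105,475)),((95,165,166),(713,300)),((95,175,166),(723,294)),((-55,165,166),(610,93)),((-55,175,166),(620,88)),
      ((-55,-175,166),(60,231)),((-55,-165,166),(70,229)),
      (('c',80,-5,165),(435,354)),(('c',80,5,165),(447,347))]}[k]
    for X,p in pts: ob.append((k,X,fn(*p)))
def rz(a): c,s=np.cos(a),np.sin(a); return np.array([[c,-s,0],[s,c,0],[0,0,1]])
def w(p,X):
    c=X[0]=='c'; X=np.array(X[1:] if c else X,float)/1000
    if c: X=X+[0,p[3],0]
    return rz(p[2])@X+[p[0],p[1],0]
def res(p): return np.concatenate([proj((f,g)[k],w(p,X))[0]-q for k,X,q in ob])
r=least_squares(res,[.62,-.05,-.03,0],loss='soft_l1'); p=r.x
print(np.round(p,4)); print(np.round(res(p).reshape(-1,2),1).tolist())
np.save("rack.npy",p)
# knob
t=np.radians(35); n=np.array([-np.sin(t),0,np.cos(t)])
kc=np.array([-.169,p[3],.094])
Rk0=np.c_[np.cross([0,1,0],n),[0,1,0],n]
# ends of bar
L=[]
print("knob world",rz(p[2])@kc+[p[0],p[1],0])
for a in np.radians(np.arange(0,180,15)):
    ax=Rk0@[np.cos(a),np.sin(a),0]
    e=[rz(p[2])@(kc+n*.012+s*.032*ax)+[p[0],p[1],0] for s in(1,-1)]
    print(round(np.degrees(a)),np.round((proj(f,e)-[250,95]+.5)*4).tolist(),np.round((proj(g,e)-[200,165]+.5)*3).tolist())
E
python3 fit.py
```

```text
[ 0.632  -0.0612 -0.0572  0.014 ]
[[0.0, -0.1], [0.0, -0.4], [-0.1, 1.4], [0.3, 0.8], [0.5, 0.3], [0.8, 0.2], [0.4, 1.2], [0.6, 0.9], [0.2, 0.1], [0.3, 0.3], [0.4, 1.1], [0.8, 0.8], [0.0, -0.3], [0.4, -0.0], [0.1, 1.3], [-0.5, 1.7], [1.8, 2.3], [-0.8, 2.5], [1.3, 1.0], [3.5, 1.4], [-0.3, -1.7], [1.4, -1.3], [-1.5, -0.2], [1.0, -1.1], [1.2, 0.9], [3.1, 1.5]]
knob world [ 0.46407934 -0.03757268  0.094     ]
0 [[353.0, 522.0], [348.0, 618.0]] [[331.0, 68.0], [312.0, 40.0]]
15 [[338.0, 524.0], [362.0, 617.0]] [[343.0, 64.0], [301.0, 44.0]]
30 [[324.0, 528.0], [376.0, 613.0]] [[353.0, 60.0], [291.0, 47.0]]
45 [[312.0, 535.0], [388.0, 606.0]] [[361.0, 56.0], [284.0, 52.0]]
60 [[303.0, 545.0], [397.0, 597.0]] [[366.0, 51.0], [278.0, 56.0]]
75 [[297.0, 556.0], [404.0, 586.0]] [[367.0, 47.0], [276.0, 61.0]]
90 [[294.0, 569.0], [407.0, 574.0]] [[366.0, 43.0], [276.0, 65.0]]
105 [[296.0, 581.0], [406.0, 561.0]] [[362.0, 40.0], [280.0, 68.0]]
120 [[301.0, 593.0], [401.0, 549.0]] [[355.0, 38.0], [287.0, 70.0]]
135 [[309.0, 603.0], [393.0, 539.0]] [[346.0, 37.0], [296.0, 72.0]]
150 [[320.0, 611.0], [381.0, 530.0]] [[335.0, 37.0], [307.0, 72.0]]
165 [[333.0, 616.0], [368.0, 525.0]] [[324.0, 38.0], [319.0, 70.0]]
```

```bash
cat >> fit.py <<'E'
def box(fr,x,y,z):
    P=lambda a,b,c:(rz(p[2])@(np.array([a,b,c])/1000+[0,fr*p[3],0])+[p[0],p[1],0])
    return [np.array([P(x[0],y[0],zz),P(x[1],y[0],zz),P(x[1],y[1],zz),P(x[0],y[1],zz),P(x[0],y[0],zz)]) for zz in z]
def knob(a):
    ax=Rk0@[np.cos(a),np.sin(a),0]; ay=np.cross(n,ax); o=[]
    for h in(-.012,.012):
        o.append(np.array([rz(p[2])@(kc+n*h+s*.032*ax+q*.009*ay)+[p[0],p[1],0] for s,q in((1,1),(1,-1),(-1,-1),(-1,1),(1,1))]))
    return o
ls=[(b,(0,0,255)) for b in box(0,(-55,95),(165,175),(166,))+box(0,(-55,95),(-175,-165),(166,))+box(1,(-50,80),(-5,5),(165,))+box(1,(-170,-100),(-30,30),(50,))]+[(box(0,(-175,100),(-185,185),(16,))[0],(255,0,0))]
ls+=[(b,(0,255,0)) for b in knob(np.radians(-33))]
crop(f,250,95,200,160,4,"t2.png",ls);crop(g,200,165,250,190,3,"s2.png",ls)
A=[];B=[]
for fr in(f,g):
    for d in bot.trace(fr,"knob_grip"): 
        if d["region"].sum()<500:break
    v,u=np.nonzero(d["region"]); c=(u.mean(),v.mean()); print(c,d["score"],len(u))
    o=-np.array(fr["R"]).T@fr["t"]; dd=plane(fr,c,0)-o; dd/=np.linalg.norm(dd); M=np.eye(3)-np.outer(dd,dd); A.append(M);B.append(M@o)
print("tri",np.linalg.solve(sum(A),sum(B)))
E
python3 fit.py|tail -3
```

```text
(np.float64(337.6425855513308), np.float64(233.73764258555133)) 0.84 263
(np.float64(306.9203821656051), np.float64(189.35987261146497)) 0.52 314
tri [ 0.46586992 -0.03939427  0.09169537]
```

View pics/t2.png

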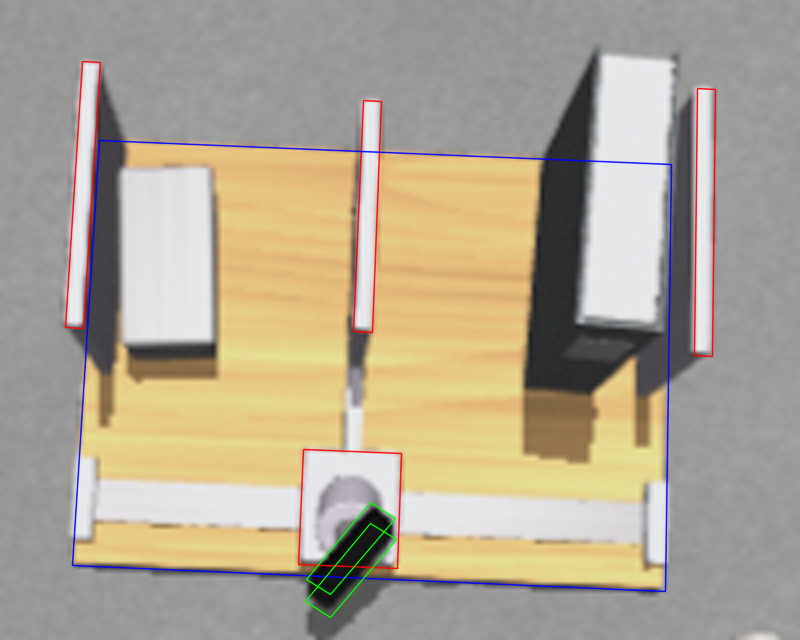

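View pics/s2.png

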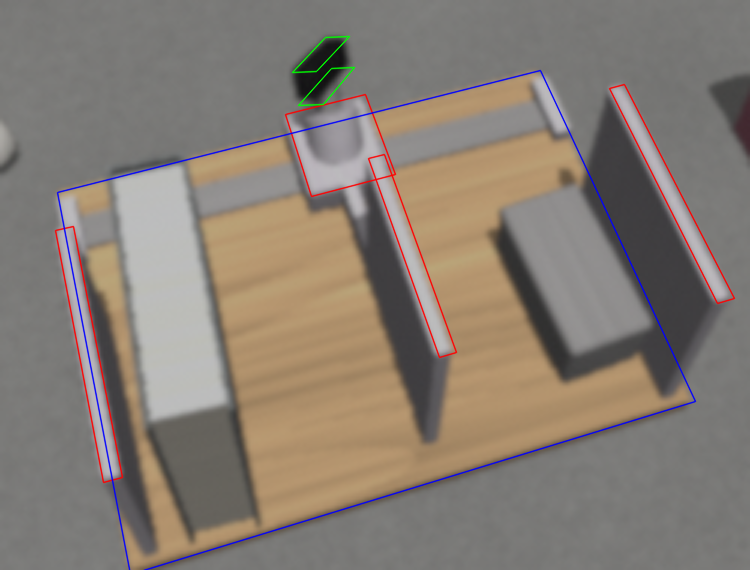

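The overlay agrees with both pictures to within about 3 mm. The knob is at about (0.465,-0.0385,0.0935) and the bar is at about -33° about its axis. Next I'll plan the pregrasp.

```bash
cat > plan.py <<'E'
from h import *
from scipy.spatial.transform import Rotation as Ro
p=np.load("rack.npy")
t=np.radians(35); Rz=Ro.from_euler('z',p[2]).as_matrix()
n=Rz@[-np.sin(t),0,np.cos(t)]; ey=Rz@[0,1,0]; ex=np.cross(ey,n)
def target(psi):
    y=ex*np.cos(psi)+ey*np.sin(psi); z=-n; return np.c_[np.cross(y,z),y,z]
def cur():
    s=bot.observe(); return s,Ro.from_euler('xyz',s["tool_rot"]).as_matrix()
def delta(R,Rt): return Ro.from_matrix(R.T@Rt).as_rotvec()/(2*np.pi)
def shift(R,d): return R.T@np.array(d)/.025
E
python3 - <<'E'
from plan import *
np.set_printoptions(precision=4,suppress=True)
s,R=cur(); Rt=target(np.radians(57))
kn=np.array([.465,-.0385,.0935]); pre=kn+n*.10
print(n,pre,s["position"])
print("R\n",R,"\nturn",delta(R,Rt),np.linalg.norm(delta(R,Rt))*360)
up=np.array([s["position"][0],s["position"][1],.36]);print("lift",shift(R,up-s["position"]))
ab=np.array([pre[0],pre[1],.36]);print("over",shift(R,ab-up)); print("down in Rt",shift(Rt,pre-ab))
print(Ro.from_matrix(Rt).as_euler('xyz'))
E
```

```text
[-0.5726  0.0328  0.8192] [ 0.4077 -0.0352  0.1754] [0.283  0.5573 0.2313]
R
 [[-0.8916  0.4528 -0.    ]
 [ 0.4528  0.8916  0.    ]
 [ 0.      0.     -1.    ]] 
turn [-0.0462 -0.0857  0.0252] 36.191941502527385
lift [ 0.0001  0.0001 -5.1476]
over [-15.18   -18.8715  -0.0004]
down in Rt [ 3.5517 -2.3065  6.0481]
[2.7773 0.5018 2.414 ]
```

```bash
python3 -m handwheel '[[0,0,-0.8,0,0,0],[0,0,-0.9,0,0,0],[0,0,-0.9,0,0,0],[0,0,-0.9,0,0,0],[0,0,-0.9,0,0,0],[-0.5,-0.62,-0.7,0,0,0],[-0.68,-0.85,0,0,0,0],[-0.7,-0.87,0,0,0,0]]' -1 30
python3 -m handwheel '[[-0.7,-0.87,0,0,0,0],[-0.7,-0.87,0,0,0,0],[-0.7,-0.87,0,0,0,0],[-0.7,-0.87,0,0,0,0],[-0.7,-0.87,0,0,0,0],[-0.7,-0.87,0,0,0,0],[-0.7,-0.87,0,0,0,0],[-0.7,-0.87,0,0,0,0]]'
python3 -m handwheel '[[-0.7,-0.87,0,0,0,0],[-0.7,-0.87,0,0,0,0],[-0.7,-0.87,0,0,0,0],[-0.7,-0.87,0,0,0,0],[-0.7,-0.87,0,0,0,0],[-0.7,-0.87,0,0,0,0],[-0.7,-0.87,0,0,0,0],[-0.7,-0.87,0,0,0,0]]'
```

```text
clock: 2.1
position: [0.2985, 0.4831, 0.3589]
tool_rot: [3.141, 0.0, 2.672]
force: [0.7, -0.0, 0.7]
grip_width: 0.0854
clock: 3.1
position: [0.3446, 0.2644, 0.3589]
tool_rot: [3.141, 0.0, 2.672]
force: [0.0, 0.2, 0.1]
grip_width: 0.0857
clock: 4.1
position: [0.3906, 0.0458, 0.359]
tool_rot: [3.141, 0.0, 2.672]
force: [-0.1, 0.4, -0.0]
grip_width: 0.0855
```

```bash
python3 -m handwheel '[[-0.5,-0.7,0,0,0,0],[0,0,0,-0.00924,-0.01714,0.00504],[0,0,0,-0.00924,-0.01714,0.00504],[0,0,0,-0.00924,-0.01714,0.00504],[0,0,0,-0.00924,-0.01714,0.00504],[0,0,0,-0.00924,-0.01714,0.00504],[0,0,0,0,0,0]]'
python3 - <<'E'
from plan import *
np.set_printoptions(precision=4,suppress=True)
s,R=cur(); Rt=target(np.radians(57)); print(s["qpos"],delta(R,Rt)*360)
kn=np.array([.465,-.0385,.0935])
print("pre",shift(R,kn+n*.10-s["position"]))
E
```

```text
clock: 4.97
position: [0.3941, 0.0247, 0.36]
tool_rot: [2.83, 0.443, 2.456]
force: [0.1, 0.3, 0.4]
grip_width: 0.0851
[-0.3551 -0.2972 -0.0324  2.3241  0.3438  0.6488  0.3417] [-1.9255 -3.8685  0.9153]
pre [ 1.4158 -3.7363  6.6782]
```

```bash
python3 -m handwheel '[[0.2,-0.53,0.95,0,0,0],[0.2,-0.53,0.95,0,0,0],[0.2,-0.53,0.95,0,0,0],[0.2,-0.53,0.95,0,0,0],[0.2,-0.53,0.95,0,0,0],[0.2,-0.53,0.95,0,0,0],[0,0,0,-0.005,-0.01,0.0025],[0,0,0,0,0,0]]'
python3 - <<'E'
from plan import *
np.set_printoptions(precision=4,suppress=True)
s,R=cur(); Rt=target(np.radians(57)); print(s["qpos"],delta(R,Rt)*360)
kn=np.array([.465,-.0385,.0935])
print("pre",shift(R,kn+n*.10-s["position"]))
f=bot.grab_frame("top"); crop(f,250,95,200,200,3,"t3.png")
g=bot.grab_frame("side"); crop(g,200,115,250,190,3,"s3.png")
E
```

```text
clock: 5.98
position: [0.3938, 0.007, 0.2969]
tool_rot: [2.824, 0.449, 2.467]
force: [0.2, -0.7, -0.1]
grip_width: 0.0856
[ 0.5099 -0.2105 -0.6673  2.4275 -0.067   0.3466  0.8444] [-1.2855 -3.783   1.5475]
pre [ 0.7656 -2.4924  4.4687]
```

View pics/t3.png

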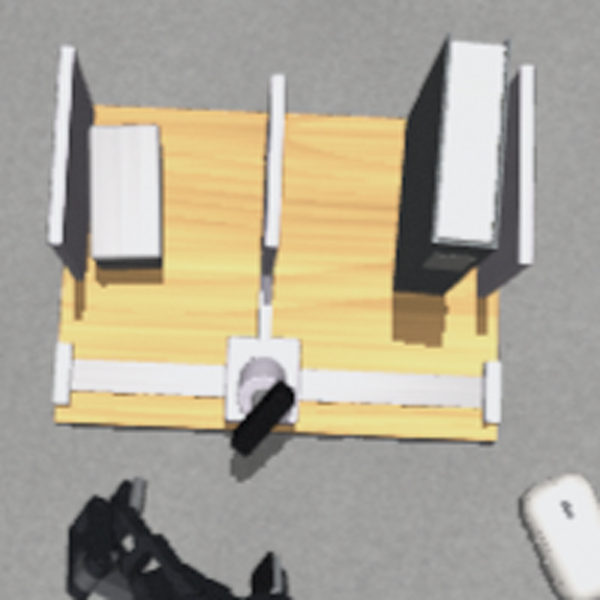

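View pics/s3.png

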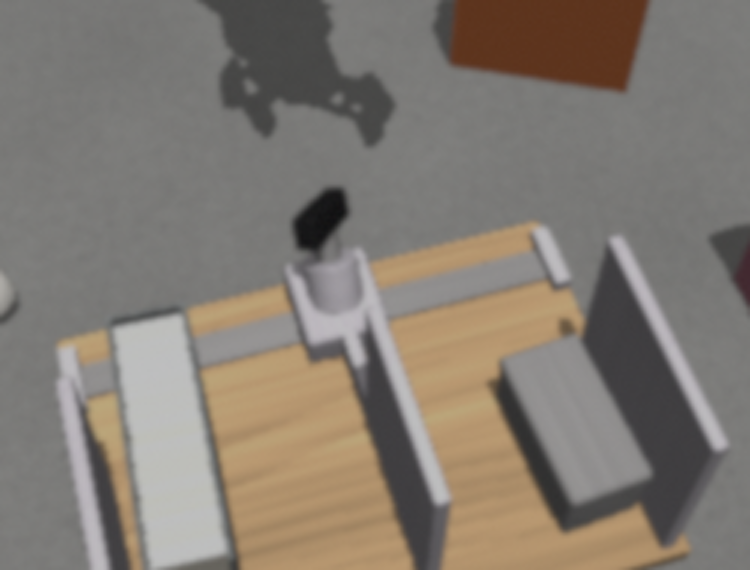

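Run:
```python
from plan import *
np.set_printoptions(precision=4,suppress=True)
s,R=cur(); print(shift(R,[.08,-.0455,0]),shift(R,[0,0,-.1]))
```

```text
[-3.2783  0.0447  1.6743] [ 1.7338 -1.1243  3.4249]
```

```bash
python3 -m handwheel '[[-0.82,0.01,0.42,0,0,0],[-0.82,0.01,0.42,0,0,0],[-0.82,0.01,0.42,0,0,0],[-0.82,0.01,0.42,0,0,0],[0,0,0,-0.002,-0.005,0.002],[0,0,0,-0.0015,-0.0055,0.0023],[0,0,0,0,0,0]]'
python3 - <<'E'
from plan import *
np.set_printoptions(precision=4,suppress=True)
s,R=cur(); Rt=target(np.radians(57)); print(s["qpos"],delta(R,Rt)*360)
kn=np.array([.465,-.0385,.0935])
print("to grasp",shift(R,kn-n*.0187-s["position"]),"above6cm",shift(R,kn-n*.0187+[0,0,.06]-s["position"]))
E
```

```text
clock: 6.95
position: [0.4735, -0.0362, 0.2958]
tool_rot: [2.779, 0.501, 2.421]
force: [-0.9, 0.7, 0.9]
grip_width: 0.0855
[ 0.6165 -0.0294 -0.6982  2.3405  0.2731  0.2274  0.6089] [ 0.0845 -0.1644  0.2996]
to grasp [ 4.0565 -2.762   7.1933] above6cm [ 2.9037 -2.0154  5.2252]
```

```bash
python3 -m handwheel '[[0.48,-0.34,0.87,0,0,0],[0.48,-0.34,0.87,0,0,0],[0.48,-0.34,0.87,0,0,0],[0,0,0,0,0,0]]'
python3 - <<'E'
from plan import *
np.set_printoptions(precision=4,suppress=True)
s,R=cur(); Rt=target(np.radians(57)); print(s["qpos"],delta(R,Rt)*360)
kn=np.array([.465,-.0385,.0935])
print("to grasp",shift(R,kn-n*.0187-s["position"]),"above6cm",shift(R,kn-n*.0187+[0,0,.06]-s["position"]))
E
```

```text
clock: 7.45
position: [0.4744, -0.0448, 0.2534]
tool_rot: [2.793, 0.509, 2.414]
force: [-1.2, 0.3, -0.4]
grip_width: 0.0856
[ 0.5305  0.0668 -0.6515  2.4015  1.057   0.1735 -0.1768] [-0.904   0.3784  0.124 ]
to grasp [ 3.5127 -1.8795  5.7714] above6cm [ 2.3436 -1.1633  3.8016]
```

```bash
cat > fk.py <<'E'
import numpy as np, itertools
from scipy.spatial.transform import Rotation as Ro
from scipy.optimize import least_squares
D=[([-1.171,.522,-.036,1.6,.021,1.021,-.113],[.283,.557,.231],[-3.14,0,2.672]),
([-0.3551,-0.2972,-0.0324,2.3241,0.3438,0.6488,0.3417],[.3941,.0247,.36],[2.83,.443,2.456]),
([0.5099,-0.2105,-0.6673,2.4275,-0.067,0.3466,0.8444],[.3938,.007,.2969],[2.824,.449,2.467]),
([0.6165,-0.0294,-0.6982,2.3405,0.2731,0.2274,0.6089],[.4735,-.0362,.2958],[2.779,.501,2.421]),
([0.5305,0.0668,-0.6515,2.4015,1.057,0.1735,-0.1768],[.4744,-.0448,.2534],[2.793,.509,2.414])]
def fk(q,sg,P):
    R=Ro.identity(); p=np.zeros(3); off=P[4:8]
    L=[P[0],0,P[1],0,P[2],0,P[3]]
    for i in range(7):
        if i%2==0:
            R=R*Ro.from_euler('z',sg[i//2]*q[i]+off[i//2]); p=p+R.apply([0,0,L[i]])
            if i==2: p=p+R.apply([P[8],0,0])
            if i==4: p=p+R.apply([P[9],0,0])
        else: R=R*Ro.from_euler('y',q[i])
    return p,R
def fit():
  best=None
  for sg in itertools.product((1,-1),repeat=4):
    if sg[0]==0: continue
    def res(P):
        o=[]
        for q,p,e in D:
            a,R=fk(q,sg,P); o+=list((a-p)*5)+list((R.as_matrix()-Ro.from_euler('xyz',e).as_matrix()).ravel())
        return np.array(o)
    for o1 in(0,1.5,3,-1.5):
      for o4 in (0,1.5,3,-1.5):
        r=least_squares(res,[.34,.4,.4,.3,o1,0,0,o4,0,0])
        if best is None or r.cost<best[0]: best=(r.cost,sg,r.x,res(r.x))
  return best
if __name__=="__main__":
    b=fit(); print(b[0],b[1],np.round(b[2],4)); print(np.round(b[3].reshape(-1,12)[:,:3]/5,4))
E
python3 fk.py
```

```text
0.018858899648223484 (-1, -1, -1, -1) [ 0.3553  0.5239  0.446   0.3255 -0.0525 -0.0457  0.0045  1.481  -0.0089
  0.0219]
[[-0.0018 -0.0027  0.0052]
 [-0.0087  0.0144 -0.0024]
 [ 0.0062  0.0142 -0.0057]
 [ 0.0027  0.0019 -0.0021]
 [ 0.0019 -0.0091  0.0049]]
```

Run:
```python
from fk import *
E=[(q,Ro.from_euler('xyz',e).as_matrix()) for q,p,e in D]
# general: R = prod Rz/Ry with constant offset angles; y-joint offsets too
best=[]
for sg in itertools.product((1,-1),repeat=4):
  for o1 in (0,1.57,3.14,-1.57):
    def rot(q,P):
        R=Ro.identity()
        for i in range(7):
            R=R*(Ro.from_euler('z',sg[i//2]*q[i]+P[i]) if i%2==0 else Ro.from_euler('y',q[i]+P[i]))
        return R.as_matrix()
    for o3 in (0,):
      def res(P): return np.concatenate([(rot(q,P)-M).ravel() for q,M in E]+[.02*(P-np.array([0,0,0,0,0,0,o1]))])
      r=least_squares(res,[0,0,0,0,0,0,o1]); best.append((r.cost,sg,o1,r.x))
best.sort(key=lambda b:b[0])
for b in best[:4]: print(b[0],b[1],b[2],np.round(b[3],3))
P=best[0][3]
sg=best[0][1]
def rot(q,P):
    R=Ro.identity()
    for i in range(7):
        R=R*(Ro.from_euler('z',sg[i//2]*q[i]+P[i]) if i%2==0 else Ro.from_euler('y',q[i]+P[i]))
    return R
for q,M in E: print(np.round(np.degrees((rot(q,P).inv()*Ro.from_matrix(M)).as_rotvec()),2), np.round(np.degrees((rot(q,[0,0,0,0,0,0,np.pi/2]).inv()*Ro.from_matrix(M)).as_rotvec()),2))
```

```text
1.408915448276329e-06 (-1, -1, -1, -1) 1.57 [ 1.00e-03 -0.00e+00 -1.00e-03  0.00e+00  1.00e-03 -0.00e+00  1.57e+00]
0.0004932848996847921 (-1, -1, -1, -1) 0 [-0.000e+00  1.000e-03 -2.000e-03 -1.000e-03  1.000e-03 -1.000e-03
  1.567e+00]
0.0004935707405461389 (-1, -1, -1, -1) 3.14 [ 2.000e-03 -2.000e-03  0.000e+00  1.000e-03 -0.000e+00  1.000e-03
  1.573e+00]
0.001969203635182313 (-1, -1, -1, -1) -1.57 [-2.000e-03  3.000e-03 -3.000e-03 -2.000e-03  2.000e-03 -1.000e-03
  1.564e+00]
[ 0.03  0.   -0.03] [ 0.03  0.   -0.06]
[ 0.01 -0.    0.02] [0.   0.03 0.01]
[ 0.01 -0.03  0.02] [ 0.   -0.03  0.02]
[-0.01  0.01 -0.  ] [-0.    0.01 -0.01]
[-0.02 -0.01 -0.01] [-0.   -0.01 -0.02]
```

```bash
cat > fk2.py <<'E'
from fk import D,Ro,np,least_squares
def rots(q):
    R=Ro.identity(); o=[]
    for i in range(7):
        R=R*(Ro.from_euler('z',-q[i]+(np.pi/2 if i==6 else 0)) if i%2==0 else Ro.from_euler('y',q[i])); o.append(R)
    return o
def A(q): return np.hstack([R.as_matrix() for R in rots(q)])
def solve():
    M=np.vstack([A(q) for q,p,e in D]); b=np.concatenate([p for q,p,e in D])
    x0=np.zeros(21); x0[2]=.355;x0[8]=.52;x0[14]=.446;x0[20]=.3255
    lam=.02
    dx=np.linalg.lstsq(np.vstack([M,lam*np.eye(21)]),np.concatenate([b-M@x0,np.zeros(21)]),rcond=None)[0]
    return x0+dx,(M@(x0+dx)-b)
if __name__=="__main__":
    x,r=solve(); print(np.round(x.reshape(7,3),3)); print(np.round(r.reshape(-1,3),4))
E
python3 fk2.py
```

```text
[[-0.005 -0.009  0.328]
 [ 0.004 -0.009  0.005]
 [-0.007 -0.021  0.525]
 [ 0.001 -0.021 -0.009]
 [ 0.003 -0.001  0.437]
 [-0.001 -0.001  0.002]
 [ 0.002  0.002  0.328]]
[[-0.      0.      0.    ]
 [ 0.     -0.      0.    ]
 [ 0.     -0.0001  0.    ]
 [ 0.      0.0001 -0.0001]
 [ 0.     -0.      0.    ]]
```

```bash
cat > ik.py <<'E'
from fk2 import *
lo=np.array([-2.91,-.3,-1.5,.17,-1.26,.16,-2.52]);hi=np.array([2.91,2.13,1.42,2.43,4.41,1.93,2.52])
X,_=solve()
p=np.load("rack.npy"); t=np.radians(35); Rz=Ro.from_euler('z',p[2]).as_matrix()
ey=Rz@[0,1,0]
def frame(psi,tilt=35):
    t=np.radians(tilt); n=Rz@[-np.sin(t),0,np.cos(t)]; ex=np.cross(ey,n)
    y=ex*np.cos(psi)+ey*np.sin(psi); return np.c_[np.cross(y,-n),y,-n],n
def ik(pos,R,q0):
    def f(q):
        rs=rots(q); e=(rs[-1].inv()*Ro.from_matrix(R)).as_rotvec()
        return np.concatenate([(A(q)@X-pos)*3,e])
    r=least_squares(f,np.clip(q0,lo+.021,hi-.021),bounds=(lo+.02,hi-.02),max_nfev=60)
    return r.x,np.abs(r.fun).max()
E
cat > scan.py <<'E'
from ik import *
rng=np.random.default_rng(0)
for slide in(.014,-.117):
  for h in (0,):
    for psi in range(-150,241,30):
        R,n=frame(np.radians(psi)); k=np.array([.465,-.0385,.0935])+ey*(slide-.014)-n*.0187+[0,0,h]
        S=[]
        for i in range(14):
            q,e=ik(k,R,rng.uniform(lo,hi))
            if e<.003: S.append(q)
        if S:
            S=np.array(S); print(slide,psi,len(S),'q5',np.round(sorted(S[:,4]),1),'q7',np.round(S[np.argsort(S[:,4]),6],1),'q6',np.round(S[np.argsort(S[:,4]),5],1))
        else: print(slide,psi,'none')
E
time python3 scan.py
```

```text
0.014 -150 none
0.014 -120 none
0.014 -90 none
0.014 -60 none
0.014 -30 none
0.014 0 none
0.014 30 none
0.014 60 none
0.014 90 none
0.014 120 none
0.014 150 none
0.014 180 none
0.014 210 none
0.014 240 none
-0.117 -150 none
-0.117 -120 none
-0.117 -90 none
-0.117 -60 none
-0.117 -30 none
-0.117 0 none
-0.117 30 none
-0.117 60 none
-0.117 90 none
-0.117 120 none
-0.117 150 none
-0.117 180 none
-0.117 210 none
-0.117 240 none
real	2m49.162s
user	2m46.412s
sys	0m0.167s
```

```bash
cat > scan2.py <<'E'
from ik import *
import time
rng=np.random.default_rng(0); t0=time.time()
q0=np.array([0.5305,0.0668,-0.6515,2.4015,1.057,0.1735,-0.1768])
for slide in(.014,-.05,-.117):
  for tilt in (35,30,25,20):
        R,n=frame(np.radians(57),tilt); n35=frame(0,35)[1]
        k=np.array([.465,-.0385,.0935])+ey*(slide-.014)-n*.0187
        best=None
        for i in range(5):
            q,e=ik(k,R,q0 if i==0 else rng.uniform(lo,hi))
            if best is None or e<best[1]: best=(q,e)
        print(slide,tilt,round(best[1],4),np.round(best[0],2))
print(time.time()-t0)
E
timeout 300 python3 scan2.py
```

```text
0.014 35 0.0807 [ 0.98  1.07 -1.48  2.41  1.87  1.12 -0.66]
0.014 30 0.0394 [ 0.98  1.04 -1.48  2.41  1.8   1.1  -0.64]
0.014 25 0.0 [ 0.92  0.89 -1.34  2.41  1.75  0.91 -0.68]
0.014 20 0.0008 [ 0.25  0.5  -0.4   2.37  1.77  0.23 -0.87]
-0.05 35 0.0609 [ 1.2   1.09 -1.48  2.41  1.9   1.01 -0.48]
-0.05 30 0.0235 [ 1.18  1.06 -1.48  2.41  1.82  1.01 -0.47]
-0.05 25 0.0 [ 0.62  0.55 -0.63  2.41  2.13  0.33 -1.02]
-0.05 20 0.0 [ 0.46  0.51 -0.44  2.35  1.74  0.19 -0.66]
-0.117 35 0.0221 [ 1.4   1.13 -1.48  2.41  1.94  0.93 -0.31]
-0.117 30 0.0 [ 1.11  0.72 -1.01  2.4   2.1   0.49 -0.7 ]
-0.117 25 0.0 [ 0.37  0.52 -0.08  2.37  3.54  0.18 -2.3 ]
-0.117 20 0.0 [ 0.72  0.54 -0.54  2.3   1.49  0.19 -0.23]
23.72825312614441
```

```bash
cat > tgt.py <<'E'
from plan import *
import sys
np.set_printoptions(precision=4,suppress=True)
def tn(tilt):
    t=np.radians(tilt); return Rz@[-np.sin(t),0,np.cos(t)]
def tool(bar_deg,tilt,flip=1):
    a=np.radians(bar_deg); by=flip*(-ex*np.sin(a)+ey*np.cos(a)); u=tn(tilt)
    y=by-u*(by@u); y/=np.linalg.norm(y); return np.c_[np.cross(y,-u),y,-u],u
E
python3 - <<'E'
from tgt import *
s,R=cur(); print(s["qpos"],s["position"])
Rt,u=tool(-33,24)
d=delta(R,Rt); print("turn",d,np.linalg.norm(d)*360)
kn=np.array([.465,-.0385,.0935]); g=kn-u*.0187; print("grasp",g)
for h in(.1,.05,0): print(h,"in Rt",shift(Rt,g+u*h-s["position"]))
E
cat > path.py <<'E'
from ik import *
from tgt import tool
q=np.array([0.5305,0.0668,-0.6515,2.4015,1.057,0.1735,-0.1768])
Rt,u=tool(-33,24); g=np.array([.465,-.0385,.0935])-u*.0187
for h in(.17,.13,.1,.07,.04,.02,0):
    q,e=ik(g+u*h,Rt,q); print(h,round(e,4),np.round(q,2))
E
python3 path.py
```

```text
[ 0.5305  0.0668 -0.6515  2.4015  1.057   0.1735 -0.1768] [ 0.4744 -0.0448  0.2534]
turn [ 0.014   0.0267 -0.0013] 10.877792741291346
grasp [ 0.4726 -0.0389  0.0764]
0.1 in Rt [ 2.6181 -1.3948  2.4328]
0.05 in Rt [ 2.6181 -1.3948  4.4328]
0 in Rt [ 2.6181 -1.3948  6.4328]
0.17 0.0012 [ 0.8   0.02 -0.9   2.41  0.26  0.31  0.61]
0.13 0.0058 [ 1.18  0.37 -1.48  2.41  1.1   0.53 -0.21]
0.1 0.0088 [ 1.1   0.54 -1.48  2.41  1.31  0.68 -0.39]
0.07 0.0081 [ 1.05  0.69 -1.48  2.41  1.46  0.81 -0.5 ]
0.04 0.0035 [ 1.01  0.84 -1.48  2.41  1.58  0.93 -0.56]
0.02 0.0 [ 0.98  0.9  -1.45  2.41  1.65  0.97 -0.59]
0 0.0 [ 0.95  0.95 -1.41  2.4   1.71  0.99 -0.61]
```

```bash
cat > path.py <<'E'
from ik import *
from tgt import tool
for tilt in(18,21,24):
  q=np.array([0.5305,0.0668,-0.6515,2.4015,1.057,0.1735,-0.1768])
  Rt,u=tool(-33,tilt); g=np.array([.465,-.0385,.0935])-u*.0187
  for h in(.177,.13,.09,.06,.03,0):
    q,e=ik(g+np.array([0,0,h]),Rt,q); print(tilt,h,round(e,4),np.round(q,2))
E
python3 path.py
```

```text
18 0.177 0.0128 [ 0.35  0.13 -0.47  2.19  0.25  0.54  0.64]
18 0.13 0.0221 [ 0.34  0.22 -0.46  2.2   0.31  0.48  0.6 ]
18 0.09 0.0393 [ 0.32  0.29 -0.44  2.22  0.41  0.42  0.51]
18 0.06 0.0088 [ 0.04  0.34 -0.14  2.32  0.54  0.19  0.36]
18 0.03 0.024 [ 0.07  0.4  -0.17  2.3   0.58  0.19  0.33]
18 0 0.0496 [ 0.1   0.47 -0.2   2.28  0.69  0.19  0.22]
21 0.177 0.0133 [ 0.4   0.12 -0.52  2.23  0.3   0.47  0.59]
21 0.13 0.0259 [ 0.38  0.2  -0.51  2.24  0.38  0.42  0.53]
21 0.09 0.047 [ 0.35  0.28 -0.48  2.25  0.5   0.37  0.42]
21 0.06 0.0006 [ 0.19  0.34 -0.31  2.35  1.    0.19 -0.1 ]
21 0.03 0.0032 [ 0.23  0.42 -0.37  2.37  1.47  0.2  -0.56]
21 0 0.0 [ 0.27  0.5  -0.42  2.38  1.87  0.26 -0.95]
24 0.177 0.0183 [ 0.44  0.11 -0.58  2.27  0.41  0.4   0.47]
24 0.13 0.0231 [ 0.44  0.19 -0.57  2.28  0.5   0.35  0.4 ]
24 0.09 0.0184 [ 0.03  0.25 -0.13  2.35  0.59  0.18  0.29]
24 0.06 0.0 [ 0.24  0.34 -0.37  2.39  1.49  0.18 -0.6 ]
24 0.03 0.0014 [ 0.19  0.42 -0.33  2.41  2.    0.2  -1.1 ]
24 0 0.0098 [ 0.26  0.51 -0.4   2.41  2.16  0.28 -1.24]
```

```bash
python3 -m handwheel '[[0,0,0,0.008,0.0155,-0.0006],[0,0,0,0.008,0.0155,-0.0006],[0,0,0,0,0,0]]'
cat > to.py <<'E'
# usage: to.py bar tilt flip h kx ky kz
from tgt import *
a=[float(v) for v in sys.argv[1:]]
s,R=cur(); Rt,u=tool(a[0],a[1],a[2]); kn=np.array(a[4:7])
d=delta(R,Rt); print("q",s["qpos"],"turn",d,"deg",np.linalg.norm(d)*360)
print("shift now-axes",shift(R,kn-u*.0187+[0,0,a[3]]-s["position"]),"tgt-axes",shift(Rt,kn-u*.0187+[0,0,a[3]]-s["position"]))
print("F",s["force"],"M",s["moment"],s["grip_width"])
E
python3 to.py -33 22 1 0.06 .465 -.0385 .0935
```

```text
clock: 7.82
position: [0.4783, -0.0543, 0.2556]
tool_rot: [2.88, 0.427, 2.441]
force: [0.4, -0.5, -0.1]
grip_width: 0.0854
q [ 0.6213  0.0985 -0.7294  2.2976  0.5488  0.3263  0.3544] turn [ 0.0052  0.0178 -0.0025] deg 6.729383941106011
shift now-axes [ 2.5162 -0.7641  4.0443] tgt-axes [ 2.059  -0.5915  4.3222]
F [ 0.3611 -0.4823 -0.1338] M [0.0697 0.434  0.0374] 0.08535625689151251
```

```bash
python3 -m handwheel '[[0,0,0,0.005,0.0178,-0.0025],[0.4,-0.12,0.86,0,0,0],[0.4,-0.12,0.86,0,0,0],[0.4,-0.12,0.86,0,0,0],[0.4,-0.12,0.86,0,0,0],[0,0,0,0,0,0]]'
python3 to.py -33 22 1 0.06 .465 -.0385 .0935
```

```text
clock: 8.57
position: [0.4722, -0.0425, 0.1589]
tool_rot: [2.93, 0.323, 2.488]
force: [-0.5, 1.3, -0.2]
grip_width: 0.0854
q [ 0.3183  0.2931 -0.4519  2.3458  0.9065  0.2339  0.0018] turn [-0.0001  0.0002  0.0003] deg 0.14428898607118618
shift now-axes [ 0.377  -0.069   0.8379] tgt-axes [ 0.376  -0.0705  0.8382]
F [-0.5304  1.2743 -0.2238] M [0.0075 0.4066 0.0615] 0.08544011522388927
```

```bash
python3 -m handwheel '[[0.38,-0.07,0.84,0,0,0],[0.25,-0.17,0.55,0,0,0],[0.25,-0.17,0.55,0,0,0],[0,0,0,0,0,0]]'
python3 to.py -33 22 1 0.0 .465 -.0385 .0935
python3 - <<'E'
from h import *
f=bot.grab_frame("top"); crop(f,280,150,120,120,5,"t4.png")
g=bot.grab_frame("side"); crop(g,240,125,140,110,5,"s4.png")
E
```

```text
clock: 9.07
position: [0.47, -0.0416, 0.1107]
tool_rot: [2.93, 0.327, 2.484]
force: [0.5, -0.6, -0.2]
grip_width: 0.0855
q [ 0.2034  0.399  -0.3357  2.3952  1.679   0.1861 -0.7794] turn [-0.0003  0.0008 -0.0001] deg 0.29688658005260843
shift now-axes [ 0.445  -0.1442  1.3086] tgt-axes [ 0.4388 -0.1462  1.3105]
F [ 0.509  -0.5831 -0.2263] M [-0.0434  0.3776  0.0398] 0.08551095490513616
```

View pics/t4.png

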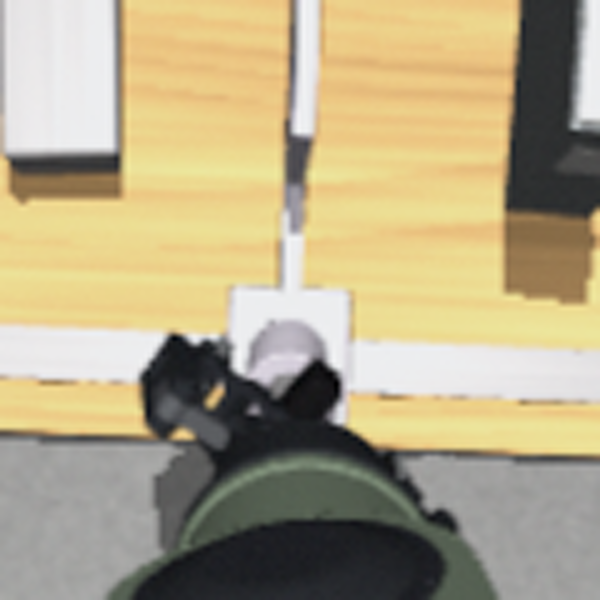

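View pics/s4.png

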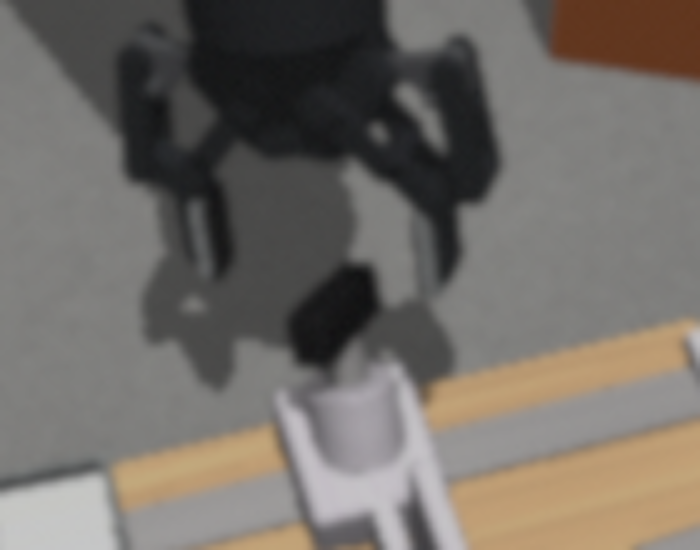

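The bar at side (307,188) lies between the open fingers. I'll descend and close gently.

```bash
python3 -m handwheel '[[0.22,-0.07,0.65,0,0,0],[0.22,-0.07,0.65,0,0,0],[0,0,0,0,0,0]]'
python3 to.py -33 22 1 0.0 .465 -.0385 .0935
python3 -m handwheel '[[0,0,0,0,0,0],[0,0,0,0,0,0],[0,0,0,0,0,0],[0,0,0,0,0,0],[0,0,0,0,0,0],[0,0,0,0,0,0]]' 1 25
python3 to.py -33 22 1 0.0 .465 -.0385 .0935
```

```text
clock: 9.55
position: [0.4717, -0.0392, 0.076]
tool_rot: [2.931, 0.325, 2.483]
force: [-0.3, 0.5, 0.3]
grip_width: 0.0855
q [ 0.3222  0.5139 -0.4975  2.4018  1.941   0.3119 -1.0268] turn [-0.0005  0.0006 -0.0003] deg 0.2960770285918766
shift now-axes [-0.0049  0.0203 -0.0028] tgt-axes [-0.0049  0.0203 -0.0028]
F [-0.2824  0.5316  0.2505] M [0.1112 0.4574 0.0093] 0.08553351988680488
clock: 10.3
position: [0.4719, -0.0386, 0.0764]
tool_rot: [2.93, 0.327, 2.484]
force: [-5.2, -0.4, 11.1]
grip_width: 0.02
q [ 0.3197  0.5128 -0.4961  2.4026  1.9472  0.3118 -1.0328] turn [-0.0003  0.0008 -0.0001] deg 0.29412288179370283
shift now-axes [-0.0055 -0.0085  0.0097] tgt-axes [-0.0055 -0.0085  0.0096]
F [-5.1707 -0.4405 11.1272] M [0.2615 0.2978 0.1036] 0.020021949978506197
```

```bash
python3 -m handwheel '[[0,0,0,0,0,-0.02],[0,0,0,0,0,-0.02],[0,0,0,0,0,0]]' 1 40
python3 to.py -19 22 1 0.0 .465 -.0385 .0935
python3 -c "
from tgt import *
s,R=cur();print('Mz tool',R.T@s['moment'], 'M about n',np.array(s['moment'])@n)"
```

```text
clock: 10.68
position: [0.4721, -0.0385, 0.0764]
tool_rot: [3.021, 0.369, 2.751]
force: [-3.2, -0.4, 7.5]
grip_width: 0.0181
q [ 0.2656  0.5032 -0.4293  2.4049  2.0035  0.2829 -0.8421] turn [-0.0004  0.0007  0.0021] deg 0.8062395663372999
shift now-axes [ 0.0021 -0.0196  0.0087] tgt-axes [ 0.0018 -0.0197  0.0086]
F [-3.2121 -0.4342  7.5172] M [0.2648 0.1142 0.3846] 0.018121329546648142
Mz tool [-0.3265  0.2394 -0.2593] M about n 0.1671464892657331
```

```bash
python3 -m handwheel '[[0,0,0,0,0,-0.02],[0,0,0,0,0,-0.02],[0,0,0,0,0,0]]' 1 40
python3 -c "
from tgt import *
s,R=cur();print('Mz tool',R.T@s['moment'], 'M about n',np.array(s['moment'])@n,s['force'],s['grip_width'])
g=bot.grab_frame('side'); crop(g,240,125,140,110,5,'s5.png')"
```

```text
clock: 11.05
position: [0.4723, -0.0384, 0.0764]
tool_rot: [3.12, 0.387, 3.017]
force: [-0.5, 1.2, 5.4]
grip_width: 0.0173
Mz tool [-0.5043 -0.0948 -0.2128] M about n 0.09772303519893935 [-0.4781  1.1798  5.3556] 0.017337640131304934
```

View pics/s5.png

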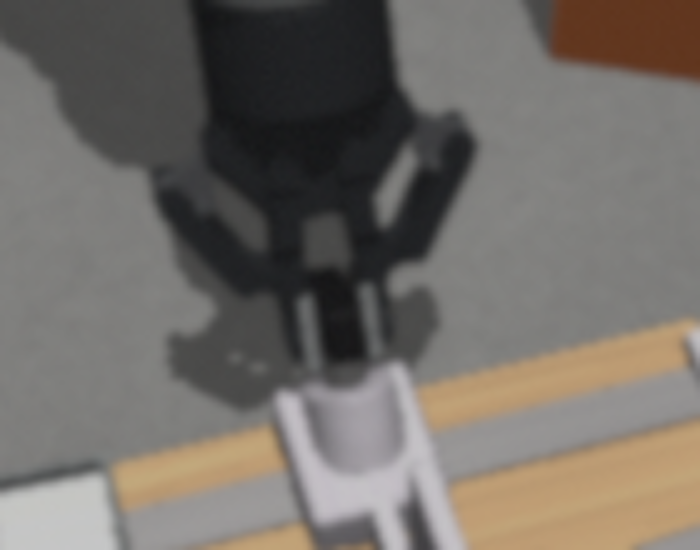

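```bash
cat > m.py <<'E'
from tgt import *
s,R=cur();print('Mtool',R.T@s['moment'],'Mn',np.array(s['moment'])@n,'F',s['force'],'gw',s['grip_width'],'q',s['qpos'])
E
python3 -m handwheel '[[0,0,0,0,0,-0.025],[0,0,0,0,0,-0.025],[0,0,0,0,0,-0.025],[0,0,0,0,0,-0.025],[0,0,0,0,0,0]]'; python3 m.py
python3 -m handwheel '[[0,0,0,0,0,-0.025],[0,0,0,0,0,-0.025],[0,0,0,0,0,0]]'; python3 m.py
```

```text
clock: 11.72
position: [0.4703, -0.0404, 0.0759]
tool_rot: [-2.929, 0.322, -2.618]
force: [-17.4, 2.6, 22.9]
grip_width: 0.0193
Mtool [-2.5812  0.1365 11.9397] Mn -12.121880706045621 F [-17.4164   2.5926  22.8564] gw 0.019295504249089913 q [ 0.1002  0.485  -0.2209  2.4147  2.2564  0.2051 -0.2524]
clock: 12.1
position: [0.4705, -0.0426, 0.076]
tool_rot: [-2.843, 0.245, -2.32]
force: [-16.8, 2.0, 23.7]
grip_width: 0.0212
Mtool [-3.0473 -2.4422 23.7923] Mn -24.05317099725881 F [-16.7968   2.0196  23.712 ] gw 0.021178579004578216 q [ 0.0538  0.4828 -0.1594  2.4162  2.3582  0.1876 -0.0599]
```

```bash
python3 -m handwheel '[[0,0,0,0,0,0.025],[0,0,0,0,0,0.025],[0,0,0,0,0,0.025],[0,0,0,0,0,0.025],[0,0,0,0,0,0]]'; python3 m.py
```

```text
clock: 12.72
position: [0.471, -0.0394, 0.0757]
tool_rot: [-3.039, 0.372, -2.935]
force: [-7.5, -1.1, 5.2]
grip_width: 0.0212
Mtool [-0.3654  1.2123  1.9488] Mn -1.9183409773491575 F [-7.5105 -1.1456  5.2211] gw 0.0212096969430405 q [ 0.1726  0.4918 -0.3118  2.4105  2.1317  0.2365 -0.4233]
```

```bash
python3 -m handwheel '[[0,0,0,0,0,0.02],[0,0,0,0,0,0]]'; python3 m.py
python3 - <<'E'
from tgt import *
f=bot.grab_frame("top")
s,R=cur()
def rk(X): return Rz.T@(X-np.array([p[0],p[1],0]))
for q in((381.2,191.8),(385.5,134.5),(398.5,192.5)): print(rk(plane(f,q,.016)))
for q in((394.5,175),(415,177),(400,107.5),(419,109)): print("top",rk(plane(f,q,.216)))
print("1 unit of rack -y in tool axes", shift(R,-ey*.025)); print("turn axis n in tool",R.T@n)
E
```

```text
clock: 12.98
position: [0.4716, -0.039, 0.0759]
tool_rot: [-3.086, 0.382, -3.063]
force: [-3.8, -0.7, 5.0]
grip_width: 0.0192
Mtool [0.0046 1.0076 0.6992] Mn -0.6564589535913312 F [-3.8286 -0.7237  4.9849] gw 0.019159762622328328 q [ 0.1981  0.4946 -0.3443  2.4087  2.093   0.249  -0.5019]
[-0.051  -0.0956  0.016 ]
[ 0.0997 -0.1029  0.016 ]
[-0.0509 -0.1395  0.016 ]
top [-0.0505 -0.0945  0.216 ]
top [-0.0528 -0.1363  0.216 ]
top [ 0.0935 -0.103   0.216 ]
top [ 0.092  -0.1426  0.216 ]
1 unit of rack -y in tool axes [ 0.1276 -0.9918  0.0043]
turn axis n in tool [ 0.2215  0.0243 -0.9748]
```

```bash
python3 -m handwheel '[[0.026,-0.198,0,0,0,0],[0.026,-0.198,0,0,0,0],[0,0,0,0,0,0]]'; python3 m.py
python3 -m handwheel '[[0.051,-0.397,0.002,0,0,0],[0.051,-0.397,0.002,0,0,0],[0.051,-0.397,0.002,0,0,0],[0.051,-0.397,0.002,0,0,0],[0,0,0,0,0,0]]'; python3 m.py
```

```text
clock: 13.4
position: [0.4711, -0.0493, 0.076]
tool_rot: [-3.086, 0.382, -3.063]
force: [-6.5, -1.1, 2.4]
grip_width: 0.0189
Mtool [-0.0708  1.3254  0.6403] Mn -0.6087819996027222 F [-6.4941 -1.1066  2.3897] gw 0.018933906665270582 q [ 0.2284  0.4949 -0.3456  2.4076  2.1149  0.2407 -0.4952]
clock: 14.02
position: [0.4688, -0.0896, 0.076]
tool_rot: [-3.086, 0.383, -3.064]
force: [-4.7, -1.5, 2.0]
grip_width: 0.019
Mtool [-0.0949  1.2027  0.6295] Mn -0.6072749825638842 F [-4.718  -1.5045  1.9642] gw 0.01898873612220069 q [ 0.3506  0.4994 -0.3541  2.3962  2.186   0.2053 -0.4552]
```

```bash
python3 -m handwheel '[[0.051,-0.397,0.002,0,0,0],[0.051,-0.397,0.002,0,0,0],[0.051,-0.397,0.002,0,0,0],[0.051,-0.397,0.002,0,0,0],[0,0,0,0,0,0]]'; python3 m.py
python3 - <<'E'
from tgt import *
s,R=cur(); print(shift(R,-ey*.025))
f=bot.grab_frame("top"); crop(f,300,95,150,150,4,"t6.png")
E
```

```text
clock: 14.65
position: [0.4664, -0.1296, 0.0759]
tool_rot: [-3.086, 0.383, -3.064]
force: [-5.3, -1.1, 4.0]
grip_width: 0.0192
Mtool [-0.0666  1.154   0.6584] Mn -0.6304144141494273 F [-5.2988 -1.1395  3.9802] gw 0.019242451920213365 q [ 0.4853  0.5094 -0.3823  2.3737  2.1842  0.1723 -0.3421]
[ 0.1251 -0.9921  0.0053]
```

View pics/t6.png

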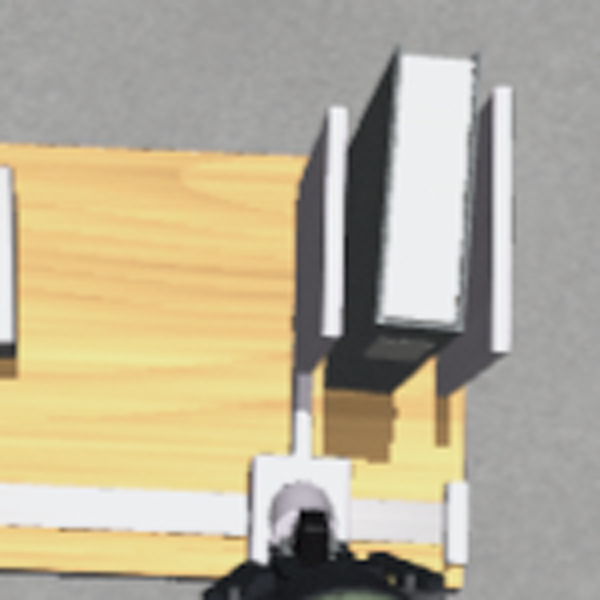

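```bash
python3 -m handwheel '[[0.02,-0.15,0,0,0,0],[0.02,-0.15,0,0,0,0],[0.02,-0.15,0,0,0,0],[0.02,-0.15,0,0,0,0],[0,0,0,0,0,0]]'; python3 m.py
python3 -m handwheel '[[0.0125,-0.1,0,0,0,0],[0.0125,-0.1,0,0,0,0],[0.0125,-0.1,0,0,0,0],[0,0,0,0,0,0]]'; python3 m.py
```

```text
clock: 15.32
position: [0.4656, -0.1441, 0.076]
tool_rot: [-3.086, 0.383, -3.063]
force: [-3.6, 0.2, 2.8]
grip_width: 0.0186
Mtool [-0.3819  1.0435  0.6037] Mn -0.6484844897724483 F [-3.6035  0.1655  2.79  ] gw 0.018626279235948128 q [ 0.5527  0.5169 -0.4165  2.362   2.1194  0.1675 -0.2344]
clock: 15.82
position: [0.4652, -0.151, 0.076]
tool_rot: [-3.087, 0.383, -3.062]
force: [-3.6, 2.9, 2.0]
grip_width: 0.0189
Mtool [-1.0389  0.9196  0.6391] Mn -0.830100884185042 F [-3.5974  2.9051  2.0079] gw 0.018949509104148717 q [ 0.5874  0.5214 -0.4359  2.3555  2.0769  0.1659 -0.1702]
```

```bash
python3 -m handwheel '[[0.0125,-0.1,0,0,0,0],[0.0125,-0.1,0,0,0,0],[0,0,0,0,0,0]]'; python3 m.py
python3 -m handwheel '[[0.0125,-0.1,0,0,0,0],[0.0125,-0.1,0,0,0,0],[0,0,0,0,0,0]]'; python3 m.py
```

```text
clock: 16.2
position: [0.4649, -0.1561, 0.076]
tool_rot: [-3.087, 0.383, -3.062]
force: [-4.0, 3.4, 1.1]
grip_width: 0.019
Mtool [-0.9776  0.886   0.6004] Mn -0.7797290376418258 F [-3.9691  3.4163  1.1119] gw 0.01902784768996281 q [ 0.6107  0.5246 -0.4484  2.351   2.047   0.1654 -0.1259]
clock: 16.58
position: [0.4646, -0.1611, 0.076]
tool_rot: [-3.087, 0.383, -3.062]
force: [-2.8, 3.9, 0.1]
grip_width: 0.0195
Mtool [-1.0278  0.9113  0.6018] Mn -0.7916202476015064 F [-2.7681  3.9416  0.1226] gw 0.019476876685218903 q [ 0.6337  0.5278 -0.4608  2.3463  2.0161  0.165  -0.0808]
```

Slide is now about -0.1085. I'll use smaller steps from here.

```bash
python3 -m handwheel '[[0.01,-0.08,0,0,0,0],[0.01,-0.06,0,0,0,0],[0,0,0,0,0,0]]'; python3 m.py
python3 -m handwheel '[[0.005,-0.04,0,0,0,0],[0.005,-0.04,0,0,0,0],[0,0,0,0,0,0]]'; python3 m.py
```

```text
clock: 16.95
position: [0.4645, -0.1646, 0.076]
tool_rot: [-3.087, 0.383, -3.062]
force: [-2.3, 4.5, -0.6]
grip_width: 0.0192
Mtool [-1.1783  0.756   0.647 ] Mn -0.87264339281444 F [-2.3131  4.5246 -0.595 ] gw 0.01916977176853656 q [ 0.6494  0.5302 -0.4691  2.343   1.9952  0.1648 -0.05  ]
clock: 17.32
position: [0.4643, -0.1666, 0.076]
tool_rot: [-3.087, 0.383, -3.062]
force: [-2.2, 4.1, -0.5]
grip_width: 0.0191
Mtool [-1.3     0.7942  0.697 ] Mn -0.9474515580071408 F [-2.2404  4.1293 -0.495 ] gw 0.019136817310996247 q [ 0.6581  0.5315 -0.4738  2.3411  1.9825  0.1647 -0.0317]
```

```bash
for i in 1 2; do python3 -m handwheel '[[0.003,-0.02,0,0,0,0],[0.003,-0.02,0,0,0,0],[0,0,0,0,0,0]]'|sed -n 2,4p; python3 m.py; done
```

```text
position: [0.4643, -0.167, 0.076]
tool_rot: [-3.087, 0.383, -3.062]
force: [-1.7, 7.2, -0.6]
Mtool [-1.773   0.6159  0.6206] Mn -0.9810860111044981 F [-1.6804  7.2087 -0.5563] gw 0.019027857943000433 q [ 0.6623  0.5321 -0.4765  2.3403  1.9766  0.1641 -0.023 ]
position: [0.4643, -0.1671, 0.076]
tool_rot: [-3.089, 0.383, -3.061]
force: [-0.4, 12.2, -0.1]
Mtool [-2.668   0.4633  0.6408] Mn -1.2013149797341207 F [-0.4365 12.1591 -0.071 ] gw 0.01900237068367519 q [ 0.6664  0.5328 -0.4797  2.3396  1.9705  0.1631 -0.0141]
```

Run:
```python
from h import *
f=bot.grab_frame("top"); crop(f,340,95,110,110,5,"t7.png")
g=bot.grab_frame("side"); crop(g,190,165,160,120,5,"s7.png")
```

```text
(no output)
```

View pics/t7.png

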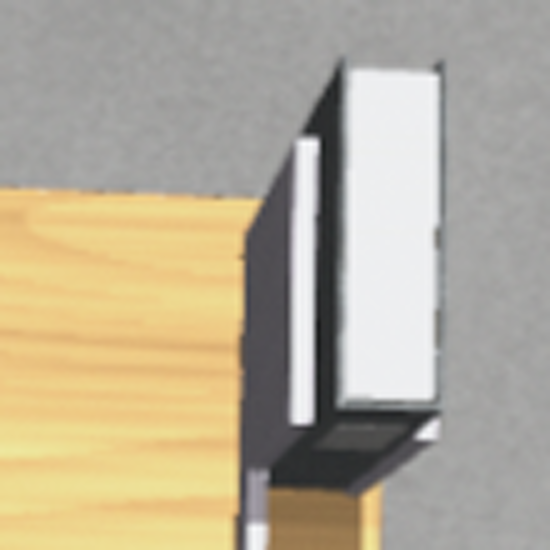

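View pics/s7.png

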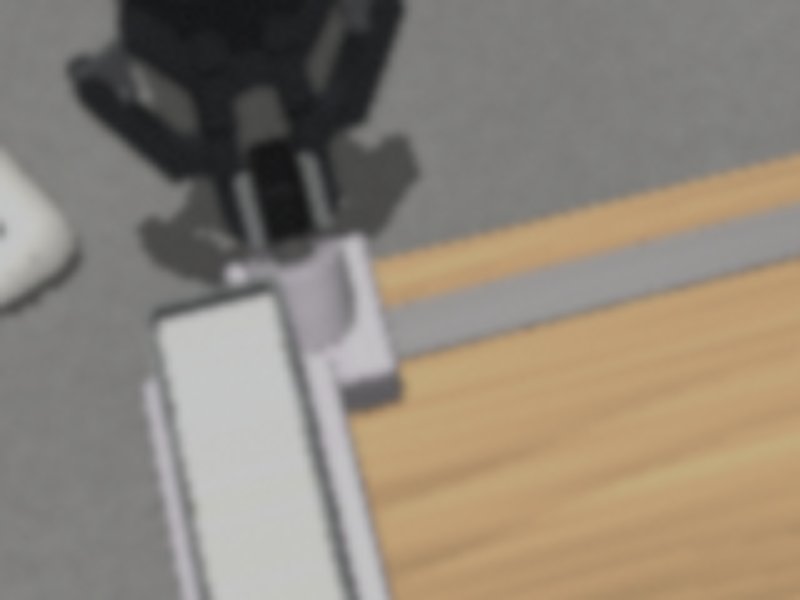

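```bash
for i in 1 2; do python3 -m handwheel '[[0,0,0,0,0,0.025],[0,0,0,0,0,0.025],[0,0,0,0,0,0.025],[0,0,0,0,0,0]]'|sed -n 1,4p; python3 m.py; done
```

```text
clock: 18.68
position: [0.464, -0.1669, 0.0757]
tool_rot: [3.005, 0.362, 2.714]
force: [-2.2, 9.6, -4.8]
Mtool [-3.1019  1.8408 -0.2383] Mn -0.5575166752188897 F [-2.2268  9.5788 -4.7933] gw 0.017311511237714634 q [ 0.7658  0.5575 -0.6056  2.3353  1.822   0.2247 -0.3235]
clock: 19.18
position: [0.4642, -0.1666, 0.0758]
tool_rot: [2.853, 0.261, 2.23]
force: [-2.5, 7.5, -6.9]
Mtool [-3.8651  3.2855 -0.6306] Mn -0.5066979249551381 F [-2.4874  7.4712 -6.9271] gw 0.017683331652793042 q [ 0.8632  0.5907 -0.7329  2.3307  1.7368  0.2954 -0.6918]
```

Run:
```python
from tgt import *
s,R=cur(); print(shift(R,-ey*.001))
```

```text
[-0.0291 -0.0274 -0.    ]
```

```bash
python3 -m handwheel '[[-0.02,-0.02,0,0,0,0],[0,0,0,0,0,0]]'|sed -n 1,4p; python3 m.py; python3 -m handwheel '[[0,0,0,0,0,0.025],[0,0,0,0,0,0.025],[0,0,0,0,0,0.025],[0,0,0,0,0,0]]'|sed -n 1,4p; python3 m.py
```

```text
clock: 19.42
position: [0.4642, -0.1667, 0.0758]
tool_rot: [2.853, 0.261, 2.234]
force: [-2.9, 9.5, -9.2]
Mtool [-4.2824  3.7044 -0.6432] Mn -0.6269931686478944 F [-2.9265  9.4952 -9.1546] gw 0.017821899112089104 q [ 0.8625  0.5902 -0.7307  2.3304  1.7363  0.2929 -0.6872]
clock: 19.92
position: [0.4637, -0.1662, 0.0762]
tool_rot: [2.768, 0.104, 1.779]
force: [-21.3, 15.3, 20.3]
Mtool [-2.1595  5.5355 -0.562 ] Mn -0.7674271698552372 F [-21.2728  15.2605  20.3266] gw 0.017514916956681663 q [ 0.9438  0.6253 -0.8409  2.3284  1.69    0.3615 -1.0989]
```

```bash
cat > bar.py <<'E'
from tgt import *
s,R=cur(); y=R[:,1]; y=y-n*(y@n); y/=np.linalg.norm(y)
print("bar deg if gripped:",np.degrees(np.arctan2(y@ey,y@ex))-90, "tilt axis",-R[:,2]@n)
E
python3 bar.py
python3 -m handwheel '[[0,0,0,0,0,0],[0,0,0,0,0,0],[0,0,0,0,0,0],[0,0,0,0,0,0]]' -1|sed -n 1,5p; python3 m.py
python3 - <<'E'
from tgt import *
s,R=cur(); print("up 25mm world",shift(R,[0,0,.025]), s['position'])
f=bot.grab_frame("top"); crop(f,340,95,110,150,4,"t8.png")
g=bot.grab_frame("side"); crop(g,190,145,160,120,5,"s8.png")
E
```

```text
bar deg if gripped: -73.27608126622495 tilt axis 0.9750386265268565
clock: 20.42
position: [0.4642, -0.1698, 0.0761]
tool_rot: [2.77, 0.11, 1.775]
force: [-0.3, -0.4, -0.4]
grip_width: 0.0857
Mtool [0.4049 0.1212 0.0016] Mn -0.004136476259187382 F [-0.2974 -0.3768 -0.3713] gw 0.08570100514434581 q [ 0.9437  0.6253 -0.837   2.3257  1.6899  0.3651 -1.0974]
up 25mm world [-0.1095  0.361  -0.9261] [ 0.4642 -0.1698  0.0761]
```

View pics/s8.png

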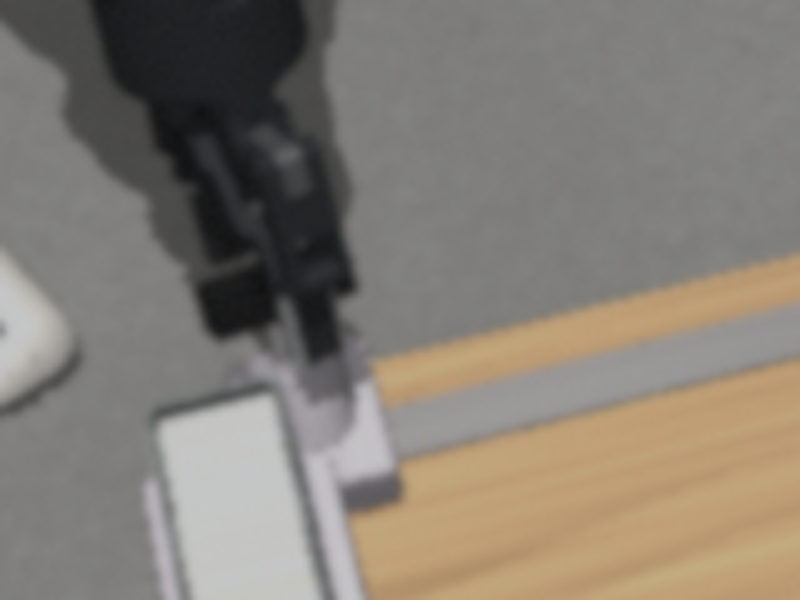

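```bash
cat > path2.py <<'E'
from ik import *
from tgt import tool
kn=np.array([.4577,-.167,.0935])
for tilt in(25,28,31):
  q=np.array([.9437,.6253,-.837,2.3257,1.69,.3651,2.04])
  for bar,h in((-73,.07),(-73,.03),(-73,0),(-100,0),(-130,0),(-160,0)):
    Rt,u=tool(bar,tilt,-1); g=kn-u*.0187
    q,e=ik(g+np.array([0,0,h]),Rt,q); print(tilt,bar,h,round(e,4),np.round(q,2))
E
python3 path2.py; python3 to.py -73 22 1 0.07 .4577 -.167 .0935
```

```text
25 -73 0.07 0.0 [ 1.    0.44 -0.87  2.32  1.24  0.26  2.46]
25 -73 0.03 0.0 [ 1.    0.56 -0.9   2.34  1.66  0.33  2.08]
25 -73 0 0.0132 [ 0.97  0.63 -0.87  2.33  1.78  0.37  1.98]
25 -100 0 0.0 [ 0.87  0.59 -0.73  2.36  1.98  0.3   1.28]
25 -130 0 0.0135 [ 0.9   0.6  -0.77  2.34  1.84  0.3   0.9 ]
25 -160 0 0.0 [ 0.92  0.61 -0.79  2.35  1.92  0.33  0.31]
28 -73 0.07 0.0032 [ 1.04  0.45 -0.91  2.35  1.53  0.25  2.18]
28 -73 0.03 0.0 [ 0.88  0.51 -0.73  2.38  2.11  0.25  1.62]
28 -73 0 0.0 [ 0.92  0.62 -0.78  2.39  2.21  0.36  1.56]
28 -100 0 0.0073 [ 0.89  0.61 -0.74  2.4   2.29  0.35  1.  ]
28 -130 0 0.0113 [ 0.93  0.62 -0.79  2.37  2.11  0.34  0.66]
28 -160 0 0.0 [ 1.01  0.65 -0.89  2.38  2.08  0.41  0.19]
31 -73 0.07 0.0 [ 1.1   0.48 -0.98  2.39  1.86  0.28  1.87]
31 -73 0.03 0.0 [ 1.07  0.6  -0.96  2.41  2.11  0.39  1.67]
31 -73 0 0.0015 [ 1.25  0.87 -1.25  2.41  1.97  0.69  1.93]
31 -100 0 0.0 [ 1.26  0.89 -1.27  2.41  1.96  0.71  1.47]
31 -130 0 0.0 [ 1.22  0.83 -1.19  2.41  2.01  0.64  0.88]
31 -160 0 0.0 [ 1.22  0.83 -1.19  2.41  2.01  0.64  0.36]
q [ 0.9437  0.6254 -0.8371  2.3259  1.6899  0.365  -1.0974] turn [ 0.0002  0.0008 -0.0033] deg 1.231059596731545
shift now-axes [-0.2204  1.0533 -2.5897] tgt-axes [-0.2293  1.045  -2.5922]
F [0.1511 0.2936 0.3024] M [0.0278 0.4194 0.0186] 0.08534404173851497
```

```bash
python3 -m handwheel '[[0,0,-0.8,0,0,0],[0,0,-0.9,0,0,0],[-0.1,0.36,-0.92,0,0,0],[0,0,0,0,0,-0.028],[0,0,0,0,0,-0.028],[0,0,0,0,0,-0.028],[0,0,0,0,0,-0.028],[0,0,0,0,0,-0.028]]' -1
python3 -m handwheel '[[0,0,0,0,0,-0.028],[0,0,0,0,0,-0.028],[0,0,0,0,0,-0.028],[0,0,0,0,0,-0.028],[0,0,0,0,0,-0.028],[0,0,0,0,0,-0.028],[0,0,0,0,0,-0.028],[0,0,0,0,0,0]]'
python3 to.py -73 28 -1 0.06 .4577 -.167 .0935
```

```text
clock: 21.52
position: [0.448, -0.1686, 0.139]
tool_rot: [2.988, 0.356, 2.653]
force: [-0.5, 0.7, 0.1]
grip_width: 0.0857
clock: 22.52
position: [0.448, -0.1685, 0.1389]
tool_rot: [-2.849, 0.256, -2.339]
force: [0.5, -1.1, -0.1]
grip_width: 0.0853
q [ 1.2202  0.5734 -1.1765  2.3158  1.2885  0.4885  1.401 ] turn [ 0.0164 -0.0045 -0.1665] deg 60.24841255991921
shift now-axes [-0.5055 -0.4196  0.3467] tgt-axes [ 0.1007 -0.6101  0.4117]
F [ 0.5193 -1.1437 -0.1153] M [-0.0154  0.4323 -0.0262] 0.08526868042957463
```

```bash
python3 -m handwheel '[[0,0,0,0.0027,-0.00075,-0.02775],[0,0,0,0.0027,-0.00075,-0.02775],[0,0,0,0.0027,-0.00075,-0.02775],[0,0,0,0.0027,-0.00075,-0.02775],[0,0,0,0.0027,-0.00075,-0.02775],[0,0,0,0.0027,-0.00075,-0.02775],[0.1,-0.6,0.4,0,0,0],[0,0,0,0,0,0]]'
python3 to.py -73 28 -1 0.0 .4577 -.167 .0935
python3 - <<'E'
from h import *
f=bot.grab_frame("top"); crop(f,340,95,110,150,4,"t9.png")
g=bot.grab_frame("side"); crop(g,190,125,160,120,5,"s9.png")
for fr in(f,g):
    for d in bot.trace(fr,"knob_grip")[:2]: print(d["score"],d["point"],d["region"].sum())
E
```

```text
clock: 23.52
position: [0.4668, -0.1672, 0.1373]
tool_rot: [-2.672, -0.137, -1.364]
force: [0.4, 1.1, 0.9]
grip_width: 0.085
q [ 1.2078  0.5938 -1.1531  2.3525  1.6137  0.4365  2.1497] turn [ 0.0001  0.0001 -0.0004] deg 0.1671268675106063
shift now-axes [-0.3198  1.0959  2.1245] tgt-axes [-0.3248  1.0965  2.1234]
F [0.4359 1.1399 0.8632] M [0.0477 0.4791 0.0353] 0.08498532510248986
0.45 [385.5, 238.9] 144
0.66 [244.6, 206.0] 420
```

View pics/s9.png

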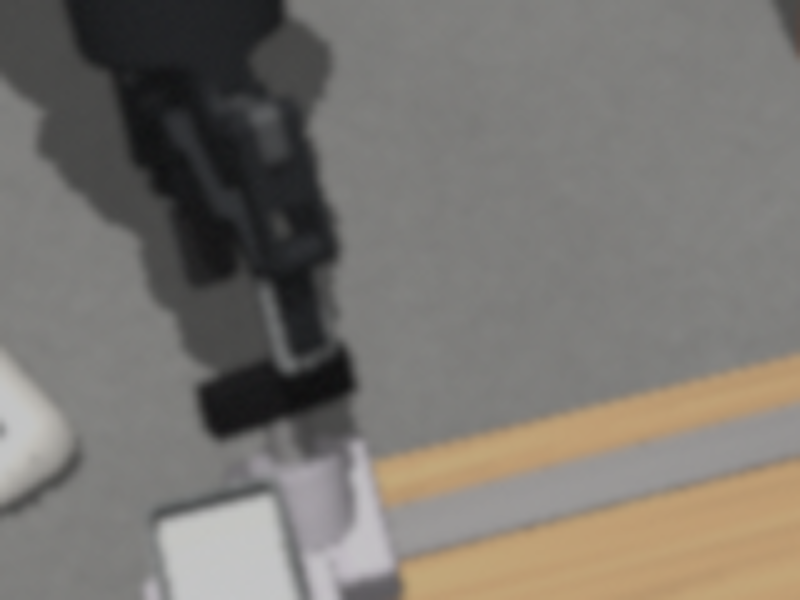

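View pics/t9.png

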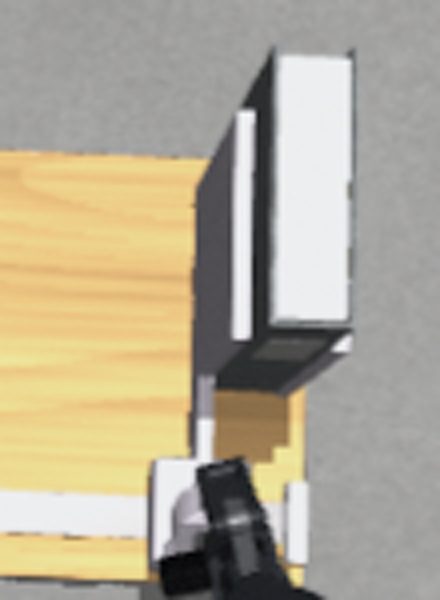

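Run:
```python
from tgt import *
g=bot.grab_frame("side")
kn=np.array([.4577,-.167,.0935])
ls=[]
for a,c in((-73,(0,255,0)),(-85,(0,0,255))):
    a=np.radians(a); ax=ex*np.cos(a)+ey*np.sin(a); ay=np.cross(n,ax)
    for h in(-.012,.012): ls.append((np.array([kn+n*h+s*.032*ax+q*.009*ay for s,q in((1,1),(1,-1),(-1,-1),(-1,1),(1,1))]),c))
crop(g,215,180,60,45,12,"s10.png",ls)
```

```text
(no output)
```

View pics/s10.png

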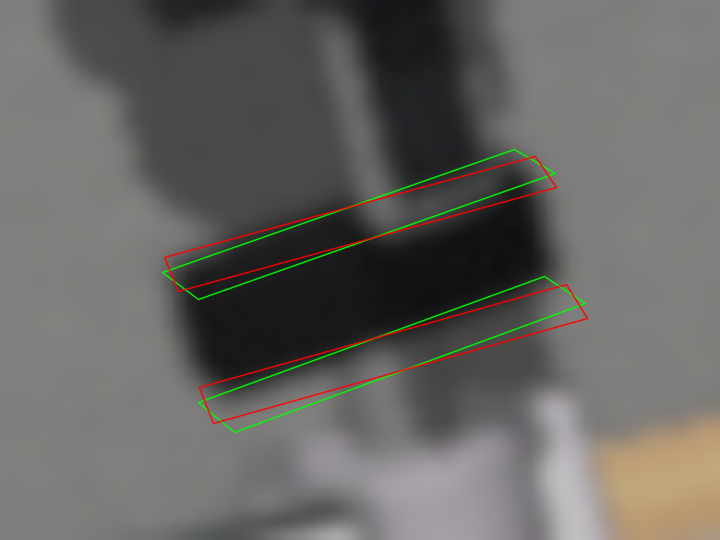

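```bash
python3 to.py -80 28 -1 0.0 .4577 -.167 .0935
```

```text
q [ 1.2098  0.5929 -1.1537  2.3543  1.614   0.4365  2.1525] turn [0.0003 0.0001 0.0196] deg 7.047239616304785
shift now-axes [-0.3272  1.0482  2.1416] tgt-axes [-0.1967  1.084   2.1398]
F [-0.6986 -0.0261 -0.0716] M [ 0.0502  0.4782 -0.0093] 0.08564773963573151
```

```bash
python3 -m handwheel '[[0,0,0,0,0,0.0195],[-0.05,0.27,0.535,0,0,0],[-0.05,0.27,0.535,0,0,0],[-0.05,0.27,0.535,0,0,0],[-0.05,0.27,0.535,0,0,0],[0,0,0,0,0,0]]'
python3 to.py -80 28 -1 0.0 .4577 -.167 .0935
python3 -m handwheel '[[0,0,0,0,0,0],[0,0,0,0,0,0],[0,0,0,0,0,0],[0,0,0,0,0,0],[0,0,0,0,0,0],[0,0,0,0,0,0]]' 1 30; python3 m.py
```

```text
clock: 24.52
position: [0.4664, -0.167, 0.0763]
tool_rot: [-2.662, -0.081, -1.471]
force: [0.5, 0.7, 0.6]
grip_width: 0.0856
q [ 1.1727  0.8027 -1.1475  2.3832  1.9086  0.6047  1.8187] turn [0.0004 0.0003 0.0001] deg 0.18190936035283417
shift now-axes [ 0.0238 -0.0134 -0.0207] tgt-axes [ 0.0238 -0.0134 -0.0206]
F [0.5499 0.7189 0.5824] M [ 0.0391  0.4803 -0.0352] 0.08559139409734025
clock: 25.28
position: [0.4652, -0.1674, 0.0766]
tool_rot: [-2.663, -0.083, -1.471]
force: [-20.6, -0.2, 13.2]
grip_width: 0.02
Mtool [-2.3291  0.0636 -0.1569] Mn 0.2138904884236653 F [-20.5541  -0.2202  13.172 ] gw 0.019980671366520958 q [ 1.173   0.8002 -1.1473  2.3851  1.9076  0.6054  1.8193]
```

```bash
python3 -c "
from tgt import *
s,R=cur(); print(shift(R,np.array([-.0034,0,.0022])))"
```

```text
[-0.0062  0.0793 -0.1411]
```

```bash
python3 -m handwheel '[[0,0.07,-0.1,0,0,0],[0,0,0,0,0,0]]'|sed -n 2,4p; python3 m.py;  python3 -m handwheel '[[0,0,0,0,0,0.025],[0,0,0,0,0,0.025],[0,0,0,0,0,0.025],[0,0,0,0,0,0]]' 1 40|sed -n 1,4p; python3 m.py; python3 bar.py
```

```text
position: [0.4642, -0.1675, 0.0783]
tool_rot: [-2.661, -0.082, -1.471]
force: [5.5, 0.3, -14.7]
Mtool [-0.2071 -0.471  -0.2091] Mn 0.15498222296754985 F [  5.4575   0.3454 -14.7347] gw 0.019554387700536364 q [ 1.1785  0.7959 -1.1504  2.3877  1.9074  0.6011  1.8193]
clock: 26.02
position: [0.464, -0.1671, 0.0782]
tool_rot: [-2.673, 0.137, -1.889]
force: [-0.1, 2.8, -8.4]
Mtool [-0.4557 -0.5809  0.0872] Mn -0.1710856005873266 F [-0.1067  2.8346 -8.4005] gw 0.01904465932843138 q [ 1.2355  0.8715 -1.2525  2.386   1.8591  0.697   1.4242]
bar deg if gripped: 73.04791504122318 tilt axis 0.9923386396567563
```

```bash
python3 -m handwheel '[[0,0,0,0,0,0.025],[0,0,0,0,0,0.025],[0,0,0,0,0,0.025],[0,0,0,0,0,0]]'|sed -n 1,4p; python3 m.py; python3 -m handwheel '[[0,0,0,0,0,0.02],[0,0,0,0,0,0]]'|sed -n 1,4p; python3 m.py; python3 bar.py
```

```text
clock: 26.52
position: [0.4639, -0.1672, 0.0783]
tool_rot: [-2.777, 0.33, -2.329]
force: [-3.5, 4.6, -2.9]
Mtool [-0.8156  0.1497  0.0648] Mn -0.11991278927007888 F [-3.5307  4.6254 -2.8811] gw 0.01818189707073766 q [ 1.2768  0.9453 -1.3387  2.3849  1.8275  0.7904  1.0126]
clock: 26.78
position: [0.4638, -0.1672, 0.0783]
tool_rot: [-2.82, 0.371, -2.454]
force: [-4.2, 4.4, -2.9]
Mtool [-0.9053  0.4917  0.0547] Mn -0.10223014007887352 F [-4.2143  4.3646 -2.9416] gw 0.01799644032831089 q [ 1.2856  0.9643 -1.3591  2.3847  1.821   0.8143  0.9008]
bar deg if gripped: 38.93973775050071 tilt axis 0.992293209528477
```

```bash
for i in 1 2 3; do python3 -m handwheel '[[0,0,0,0,0,0.02],[0,0,0,0,0,0]]'|sed -n 1,1p; python3 m.py|cut -c1-110; done; python3 bar.py
```

```text
clock: 27.02
Mtool [-0.9055  0.634   0.0956] Mn -0.14774118252002216 F [-4.0057  4.7293 -2.7238] gw 0.01823574126098939 q [
clock: 27.28
Mtool [-0.9145  0.7241  0.0759] Mn -0.13985790559006275 F [-4.8975  4.9492 -2.3767] gw 0.018060840872483393 q 
clock: 27.52
Mtool [-0.8487  0.88    0.0295] Mn -0.09576128113839873 F [-5.4714  5.8208 -1.7314] gw 0.01775233960471662 q [
bar deg if gripped: 17.441152847229773 tilt axis 0.9922773659680183
```

```bash
for i in 1 2 3; do python3 -m handwheel '[[0,0,0,0,0,0.02],[0,0,0,0,0,0]]'|sed -n 1,1p; python3 m.py|cut -c1-110; done; python3 bar.py
```

```text
clock: 27.78
Mtool [-0.8641  1.0325  0.0164] Mn -0.09748671741106157 F [-4.6082  5.2359  0.0108] gw 0.01714549186033193 q [
clock: 28.02
Mtool [-0.8547  0.9812 -2.1346] Mn 2.021239648908935 F [-4.896   5.3495 -1.6162] gw 0.017475883554135263 q [ 1
clock: 28.28
Mtool [-0.6369  0.4066 -4.0683] Mn 3.957587482764521 F [-0.9057  5.4047 -0.6332] gw 0.017864641467016922 q [ 1
bar deg if gripped: -3.713511629400031 tilt axis 0.9925438642862032
```

```bash
python3 -m handwheel '[[0,0,0,0,0,-0.014],[0,0,0,0,0,-0.014],[0,0,0,0,0,0]]'|sed -n 1,1p; python3 m.py; python3 -m handwheel '[[0,0,0,0,0,0],[0,0,0,0,0,0],[0,0,0,0,0,0],[0,0,0,0,0,0],[0,0,0,0,0,0]]' -1|sed -n 1,5p
python3 m.py; python3 -c "
from h import *
g=bot.grab_frame('side'); crop(g,190,145,160,120,5,'s11.png')"
```

```text
clock: 28.65
Mtool [-1.3381 -0.2607 -0.5488] Mn 0.3784520555037567 F [ 4.4776  8.4095 -4.0967] gw 0.017569391564095593 q [ 1.307   1.0189 -1.4153  2.3828  1.8064  0.8808  0.3605]
clock: 29.28
position: [0.4642, -0.1676, 0.0784]
tool_rot: [-3.088, 0.485, -3.083]
force: [0.9, -0.8, 0.3]
grip_width: 0.0851
Mtool [-0.0535  0.4932 -0.0343] Mn 0.03372734705873673 F [ 0.886  -0.7856  0.3179] gw 0.08507924273922078 q [ 1.3081  1.0204 -1.4159  2.3832  1.8061  0.8833  0.355 ]
```

View pics/s11.png

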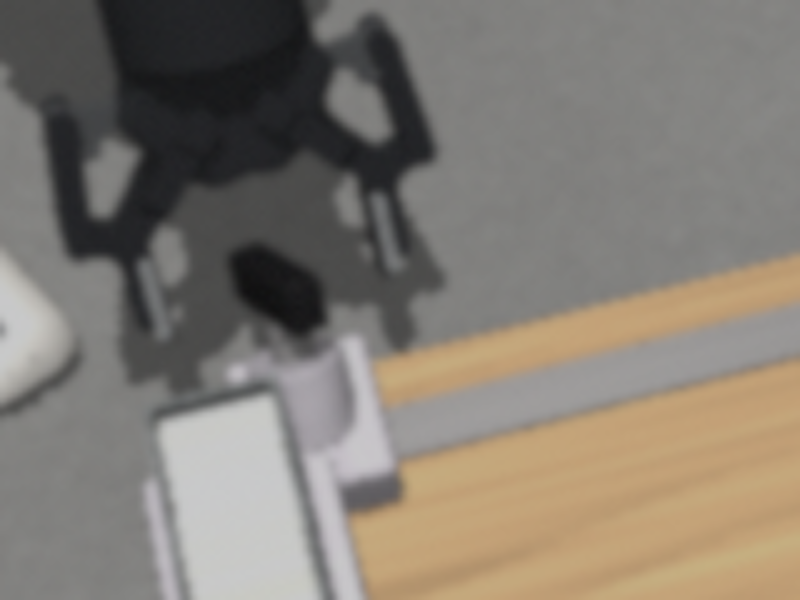

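The knob bar at side crop (280,285) now lies at about -168°, which matches the stop. I'll retreat along the tool axis.

```bash
python3 -m handwheel '[[0,0,-0.8,0,0,0],[0,0,-0.8,0,0,0],[0,0,-0.8,0,0,0],[0,0,-0.8,0,0,0],[0,0,-0.8,0,0,0],[0,0,0,0,0,0]]'
python3 - <<'E'
from tgt import *
f=bot.grab_frame("top"); g=bot.grab_frame("side")
def bx(x,y,z,s=0): return np.array([Rz@(np.array([a,b,z])/1000+[0,s,0])+[p[0],p[1],0] for a,b in((x[0],y[0]),(x[1],y[0]),(x[1],y[1]),(x[0],y[1]),(x[0],y[0]))])
L=[]
for s,c in((-.116,(0,255,0)),(-.113,(0,0,255))): L+=[(bx((-50,80),(-5,5),165,s),c),(bx((-170,-100),(-30,30),50,s),c)]
for a,c in((-168,(0,255,0)),(-150,(0,0,255))):
    a=np.radians(a); ax=ex*np.cos(a)+ey*np.sin(a); ay=np.cross(n,ax); kn=np.array([.465,-.0385,.0935])-ey*.13
    L.append((np.array([kn+n*.012+s*.032*ax+q*.009*ay for s,q in((1,1),(1,-1),(-1,-1),(-1,1),(1,1))]),c))
crop(f,360,95,80,160,5,"t12.png",L); crop(g,200,165,120,110,6,"s12.png",L)
for th in("mouse","tin"):
    for fr in(f,g): print(th,[(round(d["score"],2),np.round(d["point"])) for d in bot.trace(fr,th)[:1]])
E
```

```text
clock: 30.08
position: [0.4173, -0.1658, 0.1676]
tool_rot: [-3.084, 0.485, -3.083]
force: [-0.6, 0.7, -0.9]
grip_width: 0.0853
mouse [(0.6, array([449., 276.]))]
mouse [(0.69, array([182., 208.]))]
tin [(0.58, array([291., 159.]))]
tin [(0.84, array([388., 257.]))]
```

View pics/t12.png

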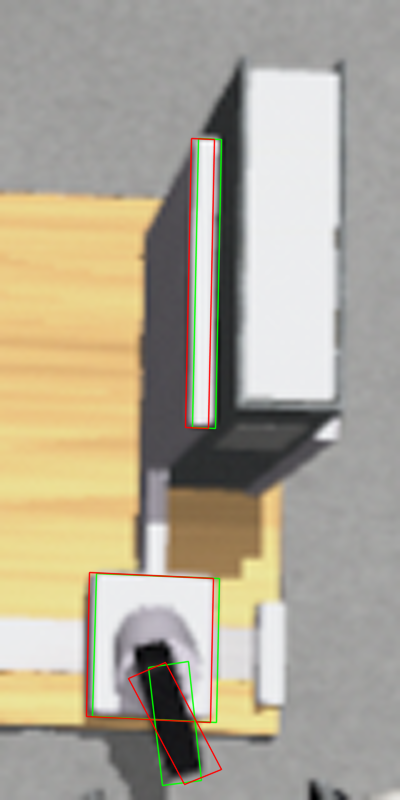

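View pics/s12.png

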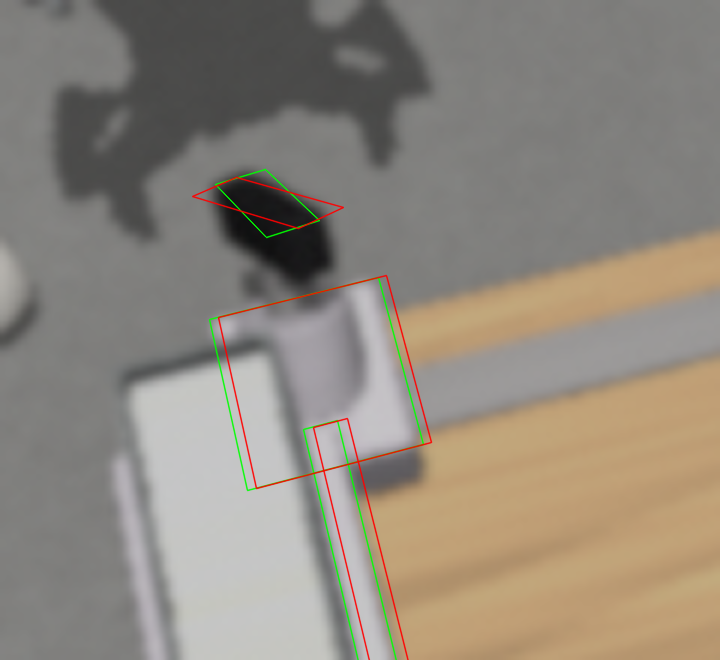

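Run:
```python
from h import *
f=bot.grab_frame("top"); g=bot.grab_frame("side")
a=cv2.imread("pics/top0.png")[240:310,330:480]; b=f["pixels"][240:310,330:480]
c=cv2.imread("pics/side0.png")[160:250,120:270]; d=g["pixels"][160:250,120:270]
cv2.imwrite("pics/m.png",cv2.resize(np.vstack([np.hstack([a,b]),np.hstack([c,d])]),None,fx=2.6,fy=2.6))
```

```text
(no output)
```

View pics/m.png

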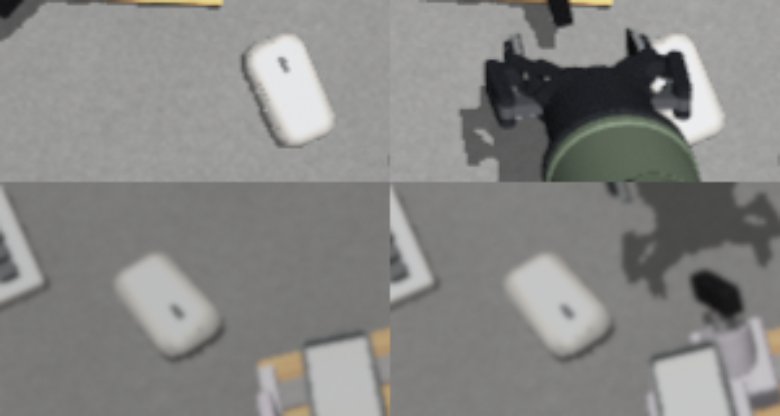

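Run:
```python
from tgt import *
for nm,e in(("grip initial",[2.93,.327,2.484]),("ccw M=.7",[-3.086,.382,-3.063]),("ccw M=1.9",[-3.039,.372,-2.935]),("ccw12",[-2.929,.322,-2.618]),("before flip",[2.768,.104,1.779]),("regrasp",[-2.661,-.082,-1.471]),("cw M-.5",[-3.088,.485,-3.083])):
    R=Ro.from_euler('xyz',e).as_matrix(); y=R[:,1]; y=y-n*(y@n); print(nm,np.degrees(np.arctan2(y@ey,y@ex))-90)
f=bot.grab_frame("top"); crop(f,370,190,50,60,12,"k.png")
```

```text
grip initial -31.657890482083673
ccw M=.7 7.097031214571146
ccw M=1.9 13.773283687967222
ccw12 30.773181081417135
before flip -73.30063857099485
regrasp -259.7822165706216
cw M-.5 5.82014346103702
```

View pics/k.png

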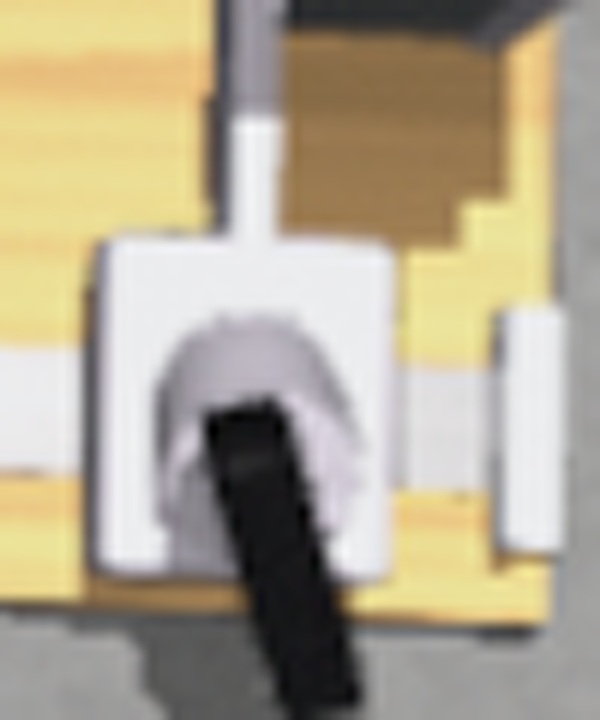

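```bash
python3 -m handwheel '[[0,0,-0.5,0,0,0],[0,0,0,0,0,0]]'; python3 -c "
from workcell import bot
bot.job_done(); print(bot.observe()['clock'])"
```

```text
clock: 30.78
position: [0.4116, -0.1649, 0.1781]
tool_rot: [-3.086, 0.485, -3.083]
force: [-0.1, -0.0, -0.4]
grip_width: 0.0858
the job is handed in; nothing more can be done
the job is handed in; nothing more can be done
```

I slackened the clamp, slid the plate right until the grey book was snug against the right end wall, locked the knob, and handed the job in at about 31 s. No verdict was reported.

1. **Slackening:** I gripped the knob and turned it counter-clockwise to its slack stop. It had been about 0.65–0.8 rad from slack, so it was never tight. I overran the stop, and the wrist moment briefly reached about 24 N m before I backed off.
2. **Sliding:** I moved the plate right in smaller and smaller steps until it stopped. The side force then rose to about 12 N, well under the 45 N limit.
3. **Locking:** I turned the knob clockwise, regripping once partway. It stopped with a reaction of about 4 N m. Then I opened the gripper and backed away.

**Last checks:**
- **Plate:** the picture overlays put it at about -0.115 m, good to about 1.5 mm. The limit is -0.1135 m, so the margin is thin. The firm stop also suggests the book is touching both sides.
- **Knob:** the bar's angle in the top view (about -160° to -163°) matches the full 3.0 rad of travel from the slack stop. The side view suggested about -168°; the difference is well within the 0.3 rad allowed.
- **Bystanders:** the mouse looks unmoved in the before-and-after pictures. Its top-camera reading shifted about 10 pixels only because the gripper partly hid it. The tin readings moved by about 2 pixels at most.
- **Robot:** it was touching nothing, with the measured force near zero.

The arm could not fold far enough to hold the tool at the knob's full 35° tilt, so I gripped it at 22° and then 28°. That caused side forces of up to about 33 N while turning.

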